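Hook the blue tote forward from the deep shelf

ROBOT

A 6-joint arm with a two-finger parallel gripper is mounted at the origin on the work surface. World frame = base frame: x ahead of the robot, y to its left, z up, the work surface at z = 0. Lengths are in m, angles in rad, forces in N, time in s.
With the tool pointing down it reaches from about 0.3 to 0.775 m from the base axis. Payload 14.6 kg.
Tool frame: the origin (TCP) lies on the front face of the gripper's body, between the roots of the fingers; the fingertips stand 97 mm ahead of it and the grasp point (between the pads) lies 78 mm ahead of it; z points along the fingers, y is the direction in which the jaws open and shut (so a half turn about z gives the same grasp; the last joint's range is limited). The gripper opens to 94 mm and grips with 3 to 60 N. Pads are 16 mm wide; open, the fingers measure 119 mm over their backs; the gripper's body (75 mm by 177 mm) begins 78 mm behind the grasp point.
Start: joints at [-1.349, 0.3, 1.521, -0, 1.321, -0.067], TCP at [0.157, -0.527, 0.303] pointing down, gripper open.
Joint ranges: [-3.03, 3.03], [-0.79, 2.21], [0.23, 2.52], [-1.04, 4.18], [0, 3.07], [-2.55, 2.55]. Speed limits (rad/s): [2.22, 2.22, 2.57, 3.14, 3.14, 3.14].

INTERFACE

Orientations are given as [roll, pitch, yaw] about the fixed x, y, z axes, in that order (R = Rz(yaw) Ry(pitch) Rx(roll)).
In Python, from station import ctrl gives the robot as it stands. The module is installed in compiled form; this text tells all that it offers.
- The arm moves only by the shell command python3 -m pendant 'ROWS' [FORCE]. ROWS is JSON, a list of rows, each an object of numbers: "rx", "ry", "rz": the turn, a rotation vector about the tool's x, y, z each as a share of 4 degrees, from -1 to 1; "tx", "ty", "tz": the shift along the tool's x, y, z each as a share of 0.04 m, from -1 to 1; "grip": the gripper command: -1 is fully open, 1 is shut, values between are in proportion. A call has 1 to 8 rows; each row shifts and turns the pose as measured when the row begins, along the tool's axes as they then stand; what a row does not reach is not made up. A row lasts 1/12 s, in which the tool goes at most 41.7 mm and 7.16 degrees, less where a joint would pass 70% of its speed; a pose out of reach is approached as far as the arm can. A call with a number of a shift or a turn outside -1 to 1 is refused whole. A call with a gripper value outside its range is refused whole. The fingers move at their own pace and stop on an object; FORCE is the grip in N (left out, the last holds). Time passes only in rows, so rows that do not move let the fingers close. It gives the time, the measured TCP pose, the force and the opening at its end, in the units of the state.
- ctrl.get_obs(): the state, without advancing time (a new reading comes with each control period).
- ctrl.camera(name): name is "side" or "top" or "wrist"; returns a dict with "pixels" (384x512x3 uint8, blue, green, red), "fx", "fy", "cx", "cy" (pixels), "k1" (the pictures are not rectified: a ray, as slopes to the right and down, at radius r is drawn at 1 + k1 r^2 times it, then the intrinsics apply), "world_from_camera" (4x4, takes a point from camera to world coordinates). Camera axes: x right, y up, looking along -z (the intrinsics and any distortion apply to the point x, -y, -z); pixel columns grow to the right and rows downward; lengths in m; the calibration is good to about 2 mm. A picture is of the moment at which its call begins. There is no depth.
- ctrl.hand_in(): hands the job in, once; it reports no verdict.
The state is a dict: "time_s": time; "qpos": joint angles; "joint_vel": joint speeds; "tau": joint torques, N m; "ee_pos": TCP position; "eef_rot": TCP orientation; "force": force on the tool from outside, world axes, zero at the start; "moment": the same for the moment, N m; "grip_width": finger opening in m.
Only numpy, scipy, OpenCV 4.12 (cv2) and the standard library are available. Lean on these libraries where they do the work, as an engineer would, in place of code of your own. Each camera call takes 0.05 s, during which the arm holds its last target.

TASK

Lift the pull hook out of its store under the meter, lay it on the free rest at the left and let go; then take it again by its red handle, hook its prong behind the blue tote's front lip and drag that tote gently forward until it stands square and flush against the shelf's front stop. Unhook without lifting or tipping the tote and lay the hook back on the rest, prong down and handle towards the robot. Do not touch the blue tote with the gripper, and leave the other things where they are.

Things in the scene. Friction and masses are not known exactly. Their poses are not given: they have to be found in the camera images.
- hook: pull hook, 0.2 kg: square steel shaft 12 x 12, round prong (10 across) at its front, red handle at its rear. Origin: on the shaft axis straight above the prong. +x: from handle to prong; z up; the prong points to -z, ending 38 mm below the origin. Shaft from x = +6 to -130 mm; handle 95 long, 22 wide, 26 high, same axis, x = -130 to -225. Balances at about x = -50.
- hook_tip (a point): lower end of the hook's prong, 38 mm below the hook's origin
- hook_handle (a point): middle of the red handle, on its axis, 180 mm behind the prong (hook x = -180): grip it here, across its 22 mm width, to reach into the shelf
- hook_neck (a point): point on the bare shaft's axis 65 mm behind the prong (hook x = -65), midway between the two saddles: the only part that can be gripped from above (12 mm wide) while the hook is in the store
- store: hook store at the right, fixed; the hook starts in it. Origin: on the bench 60 mm below the lying hook's origin (within 4 mm lengthwise); x along the hook's x (to the robot's left, roughly). Two black saddles, 12 thick, at x = -30 and -112 mm: slot floor 54 mm high, 22 mm wide between yellow ears that rise to 66 mm. A riser covers the handle (see point store_riser).
- store_riser (a point): middle of the front edge of the wooden riser's underside, store x = -140 mm, 122 mm above the bench. The riser (to x = -270, legs at y = +-69 to 79) carries a white and orange meter, top 182 mm. Lift the hook only 20 to 30 mm, draw it out 135 mm or more along the store's +x, then lift it further.
- rest: free hook rest at the left, fixed: two saddles as in the store (x = -30 and -112 mm, slot floor 54 mm, ears to 66 mm, slot 22 mm wide) on a base 150 x 50, no riser. Origin: on the bench below the prong's place; a hook lying right in it has its origin 60 mm above this point and x along this x (away from the robot, roughly), its handle free behind the saddles.
- shelf: deep shelf unit, fixed, open front facing the robot: wooden board 370 wide, 270 deep, top 30 mm above the bench, black posts 15 thick at y = +-177. Origin: bench level, middle of the front edge; +x into the shelf, z up. An aluminium stop strip along the front edge (x = 0 to 6 mm) rises to 55 mm height. See point shelf_fascia for what is above the opening.
- shelf_fascia (a point): middle of the lower edge of the wooden fascia over the shelf's front, 195 mm above the bench, shelf x = 0. The fascia is 12 mm thick (x = 0 to 12) and rises to 240 mm; steel wires roof the bay behind it at about 200 mm. The opening is clear from 55 to 195 mm height.
- blue_tote: the blue tote: open box 150 (x) x 120 (y) x 75 high, walls 4 mm, 0.5 to 0.9 kg, loose on the shelf board, somewhat askew. Origin: centre of underside; x roughly into the shelf, front at -x. A black insert with brass cartridges (53 mm high) fills the rear, x > -1 mm; in front of it it is empty down to the floor. Flush against the stop, its origin is at shelf x = +81 mm.
- blue_tote_lip (a point): middle of the top edge of the blue tote's front wall (tote x = -71 to -75 mm), 75 mm above its underside; outside it a lip 4 thick sticks out 12 mm. If the tote meets the stop askew, one corner touches first; pulling on with 5 to 8 N at the lip middle swings it square, 12 N or more can tip it.
- grey_tote: grey tote, same size and build as the blue one, standing in the shelf beside it. Origin: centre of its underside. Leave it alone.
- red_tin: red tin, 60 across, 45 high, on the bench in front of the robot. Origin: centre of underside. Leave it alone.
- bottle: bottle 56 across, 130 high, left side of the bench. Origin: centre of underside. Leave it alone.
- screwdriver: screwdriver lying at the right. Leave it alone.
- cup: white cup 70 across, 80 high, back right. Origin: centre of underside. Leave it alone.
- foam_block: black foam block 90 x 60 x 40 on the bench in front of the robot. Origin: centre of underside. Leave it alone.
Mind the look-alikes: they are no part of the job. What is shaped like the hook but green or orange is not meant.

How it is judged:
By the outcome, as a careful person would: the job done as asked, in the order asked, and still so for the second after the job is handed in, with the robot touching nothing.
It also fails if it takes over 72 s, if anything falls off the work surface, if the arm or the gripper's body presses on something with over 40 N, if the wrist force passes 120 N, or if a joint passes its speed limit or range.

## Working session

There is one attempt and no reset: what is moved stays moved. The work goes in short steps, Python scripts to look and compute and a shell command to move; the robot and the scene stay as the last step left them, time stands still between calls to the robot, and variables do not carry over. Pictures are saved under pics/ and viewed, and the job is handed in when it is done.

```bash
ls; mkdir -p pics; python3 - <<'E'
from station import ctrl
import cv2,numpy as np
print(ctrl.get_obs())
for n in ["side","top","wrist"]:
    c=ctrl.camera(n); cv2.imwrite(f"pics/{n}0.png",cv2.resize(c["pixels"],(800,600),interpolation=cv2.INTER_CUBIC)); print(n,c["fx"],c["fy"],c["cx"],c["cy"],c["k1"]);print(np.round(c["world_from_camera"],3))
    np.savez(f"pics/{n}0.npz",**c)
E
```

```text
pics
{'time_s': 0.0, 'qpos': array([-1.34859947e+00,  3.00467769e-01,  1.52158784e+00, -1.64530133e-05,
        1.32072327e+00, -6.65883625e-02]), 'joint_vel': array([ 0.00117234, -0.00047496, -0.00114978, -0.00020975, -0.0004668 ,
       -0.00027387]), 'tau': array([-8.33389549e-04, -5.31804299e+01, -3.52742743e+01,  7.08388863e-02,
        2.43695697e-02, -7.44516274e-05]), 'ee_pos': array([ 0.15659928, -0.52707074,  0.30208524]), 'eef_rot': array([-3.14040799e+00, -6.30296071e-05,  2.88789262e-01]), 'force': array([0.49781653, 0.38976271, 0.25805251]), 'moment': array([-0.05585567, -0.03418152, -0.01882291]), 'grip_width': 0.09402591935280931}
side 394.9989969236292 394.9989969236292 251.93558824124477 193.2245150115729 -0.06754142858622804
[[-0.978  0.108 -0.178  0.184]
 [-0.208 -0.527  0.824  1.228]
 [-0.005  0.843  0.538  0.919]
 [ 0.     0.     0.     1.   ]]
top 471.1226348083503 471.1226348083503 250.96889908018431 187.360765240282 -0.016412656430343425
[[-0.019  0.998 -0.058  0.377]
 [-1.    -0.019 -0.002  0.003]
 [-0.003  0.058  0.998  1.633]
 [ 0.     0.     0.     1.   ]]
wrist 306.0047126435007 306.0047126435007 257.5905127268933 196.8749923391337 0.02357101798607181
[[ 0.284  0.928  0.242  0.227]
 [-0.959  0.275  0.071 -0.507]
 [-0.001 -0.252  0.968  0.384]
 [ 0.     0.     0.     1.   ]]
```

View pics/side0.png

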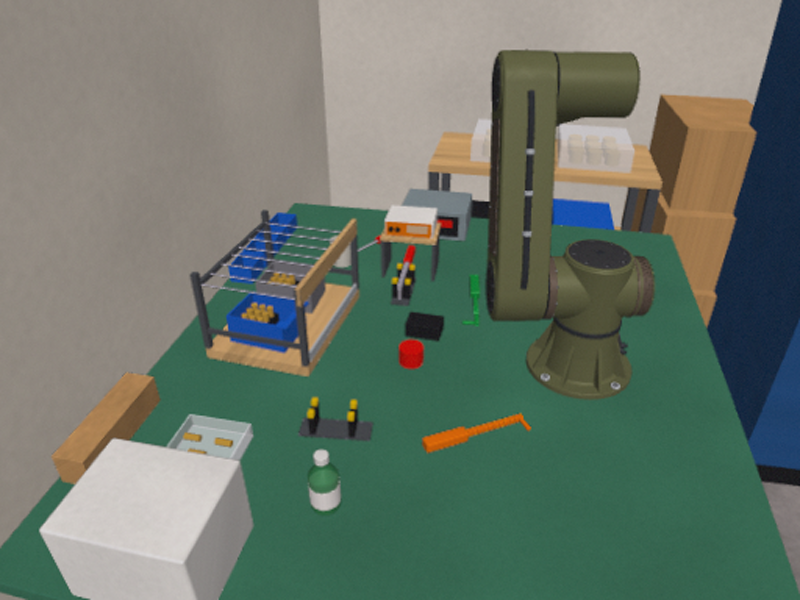

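View pics/top0.png

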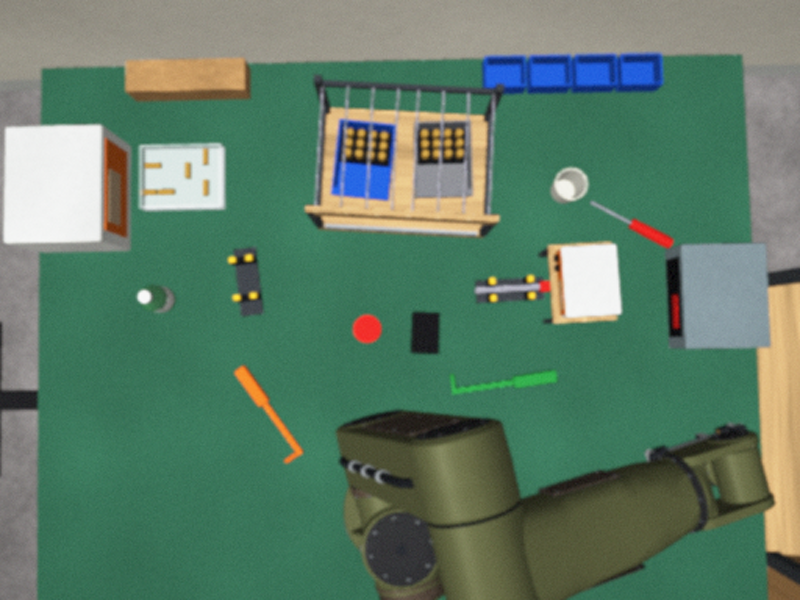

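View pics/wrist0.png

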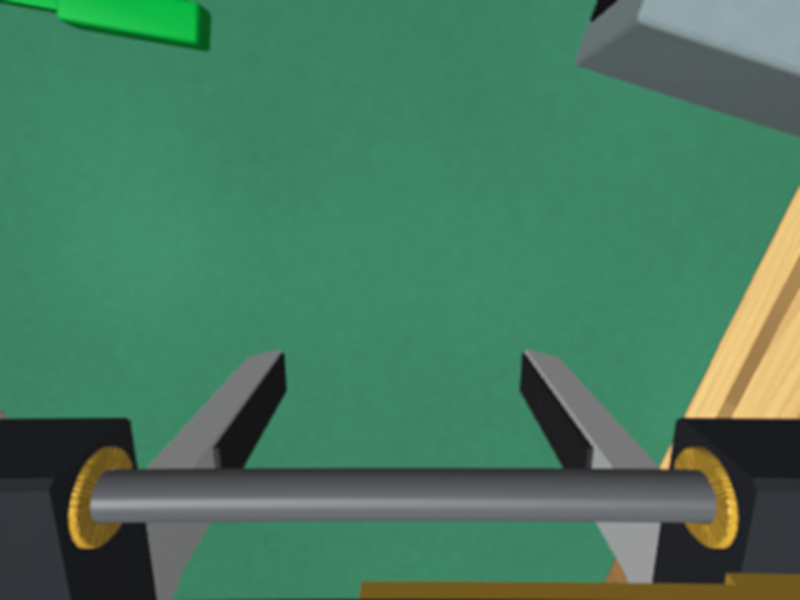

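The candidates are the hook lying in the store at top-view (512,288), with steel shaft and red handle at (546,286); the green look-alike at (505,383); and the orange look-alike at (268,413). I choose the one in the store. Next I measure and check it in a close crop.

```bash
cat > h.py <<'E'
import numpy as np,cv2
def load(n): return dict(np.load(n))
def ray(c,uv):
    K=np.array([[c["fx"],0,c["cx"]],[0,c["fy"],c["cy"]],[0,0,1.]])
    p=cv2.undistortPoints(np.array(uv,float).reshape(-1,1,2),K,np.array([float(c["k1"]),0,0,0])).reshape(-1,2)
    d=np.c_[p[:,0],-p[:,1],-np.ones(len(p))]@c["world_from_camera"][:3,:3].T
    return c["world_from_camera"][:3,3],d
def onz(c,uv,z):
    o,d=ray(c,uv); return o+d*((z-o[2])/d[:,2])[:,None]
def two(c1,uv1,c2,uv2):
    o1,d1=ray(c1,uv1);o2,d2=ray(c2,uv2);r=[]
    for a,b in zip(d1,d2):
        s=np.linalg.lstsq(np.c_[a,-b],o2-o1,rcond=None)[0]; r.append((o1+a*s[0]+o2+b*s[1])/2)
    return np.array(r)
def proj(c,P):
    M=np.linalg.inv(c["world_from_camera"]);P=np.atleast_2d(P);q=P@M[:3,:3].T+M[:3,3]
    s=np.c_[q[:,0]/-q[:,2],-q[:,1]/-q[:,2]];r2=(s**2).sum(1)[:,None];s=s*(1+c["k1"]*r2)
    return s*[c["fx"],c["fy"]]+[c["cx"],c["cy"]]
def blobs(img,lo,hi,amin=6):
    hsv=cv2.cvtColor(img,cv2.COLOR_BGR2HSV);m=cv2.inRange(hsv,np.array(lo),np.array(hi))
    n,_,st,ce=cv2.connectedComponentsWithStats(m); return m,[(st[i][4],ce[i].round(1),st[i][:4]) for i in range(1,n) if st[i][4]>=amin]
E
python3 - <<'E'
from h import *
for n in ["top0","side0"]:
    c=load(f"pics/{n}.npz");im=c["pixels"]
    for nm,lo,hi in [("yellow",(22,150,120),(34,255,255)),("blue",(105,150,60),(125,255,255)),("red",(0,180,100),(4,255,255))]:
        print(n,nm)
        for b in blobs(im,lo,hi)[1]: print("  ",b[0],b[1],b[2], onz(c,[b[1]],.066)[0].round(3))
def crop(n,x0,y0,x1,y1,f):
    c=load(f"pics/{n}.npz");i=c["pixels"][y0:y1,x0:x1];return cv2.resize(i,None,fx=f,fy=f,interpolation=cv2.INTER_CUBIC)
cv2.imwrite("pics/c1.png",crop("top0",285,140,415,220,6))
cv2.imwrite("pics/c2.png",crop("top0",190,40,330,160,5))
cv2.imwrite("pics/c3.png",crop("side0",120,110,300,300,4)[:600])
E
```

```text
top0 yellow
   24 [158.7 164.7] [156 163   6   5] [0.55  0.313 0.066]
   24 [148.3 165.9] [146 164   6   5] [0.546 0.348 0.066]
   22 [338.9 178.1] [337 176   5   5] [ 0.493 -0.288  0.066]
   18 [314.2 179.5] [312 178   5   4] [ 0.49  -0.206  0.066]
   27 [161.6 188.9] [159 187   6   5] [0.468 0.304 0.066]
   21 [339.9 188.8] [338 187   5   5] [ 0.457 -0.29   0.066]
   20 [151.2 190.4] [149 189   6   4] [0.464 0.339 0.066]
   22 [315.1 190.1] [313 188   5   5] [ 0.455 -0.208  0.066]
top0 blue
   2593 [366.7  46.5] [309  35 115  25] [ 0.94  -0.396  0.066]
   132 [216.3 105.7] [213  77   7  47] [0.745 0.117 0.066]
   47 [228.9  79.7] [223  78  13   5] [0.834 0.073 0.066]
   362 [243.5 108.6] [236  79  16  49] [0.734 0.026 0.066]
   311 [227.  114.1] [220 103  15  23] [0.716 0.082 0.066]
top0 red
   183 [416.6 149.3] [403 141  28  17] [ 0.585 -0.552  0.066]
   34 [348.5 182.6] [346 180   6   7] [ 0.478 -0.32   0.066]
   75 [432.2 199.1] [430 189   5  21] [ 0.417 -0.597  0.066]
   230 [234.7 210. ] [227 202  17  17] [0.393 0.061 0.066]
side0 yellow
   11 [255.4 169.9] [254 169   4   3] [
[... 793 characters left out ...]
] [ 0.893 -0.375  0.066]
   45 [164.2 156.1] [158 154  12   5] [ 0.942 -0.317  0.066]
   22 [176.9 157.5] [174 156   7   5] [ 0.877 -0.315  0.066]
   52 [162.2 161.8] [154 160  16   5] [ 0.928 -0.261  0.066]
   104 [159.8 167.5] [148 164  23   8] [ 0.917 -0.207  0.066]
   106 [155.9 174.1] [146 171  21   7] [ 0.91  -0.148  0.066]
   24 [153.7 179.3] [148 178  14   3] [ 0.901 -0.104  0.066]
   811 [169.9 203.7] [145 188  46  31] [0.762 0.058 0.066]
   88 [166.3 220.1] [148 216  35   9] [0.734 0.161 0.066]
side0 red
   39 [285.2 143. ] [280 141  10   5] [ 0.4   -0.572  0.066]
   51 [261.8 161.9] [258 157   8  11] [ 0.477 -0.35   0.066]
   243 [262.9 226.3] [255 218  16  18] [0.382 0.126 0.066]
```

View pics/c1.png

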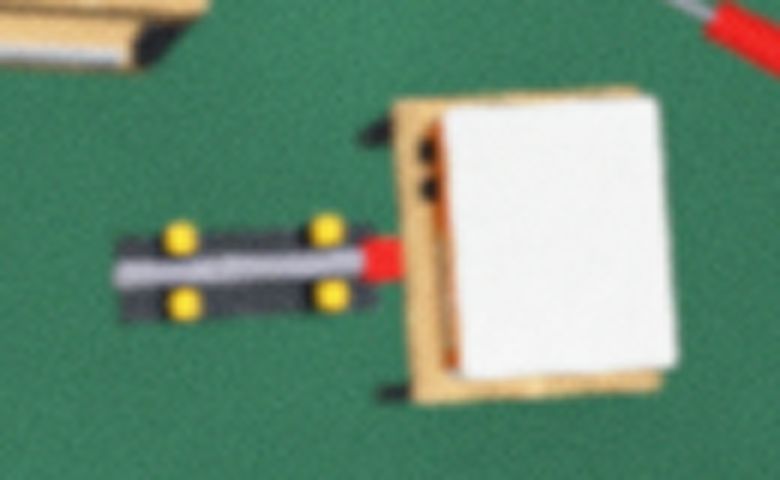

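View pics/c2.png

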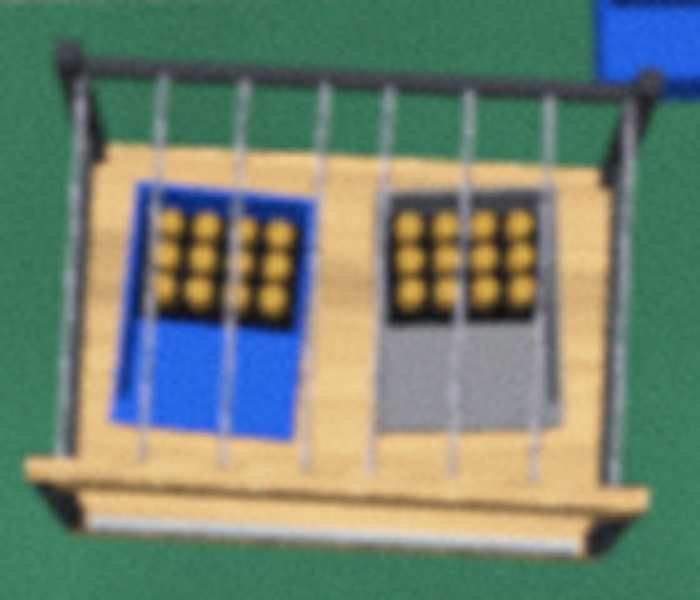

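View pics/c3.png

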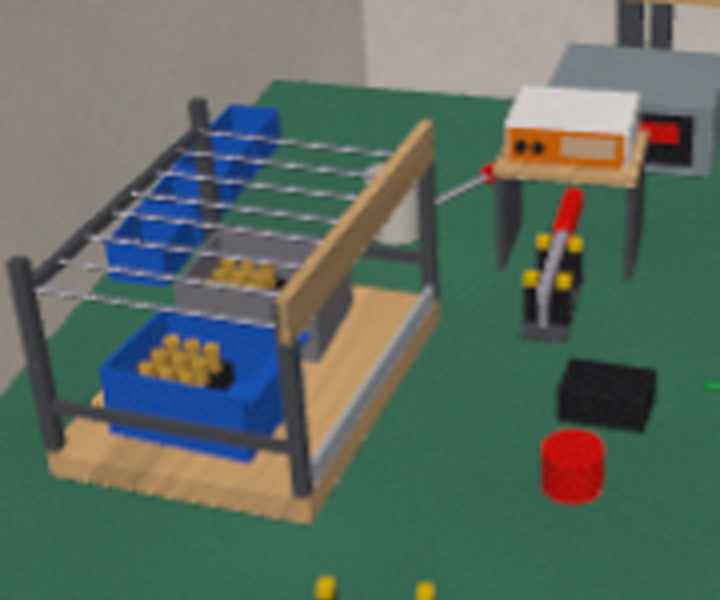

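```bash
python3 - <<'E'
from h import *
t=load("pics/top0.npz");s=load("pics/side0.npz")
T=[(314.2,179.5),(315.1,190.1),(338.9,178.1),(339.9,188.8),(158.7,164.7),(148.3,165.9),(161.6,188.9),(151.2,190.4)]
S=[(252.3,179.4),(260.4,179.6),(255.4,169.9),(263.5,170.7),(200.8,256.6),(198.4,264.1),(225.8,258.5),(224.2,265.9)]
P=two(t,T,s,S);print(P.round(4))
for z in (.06,.066):
  P=onz(t,T,z)
  for k in (0,4):
    a=(P[k]+P[k+1])/2;b=(P[k+2]+P[k+3])/2;d=(a-b)[:2];L=np.linalg.norm(d);d/=L
    print(z,"L",L,"yaw",np.degrees(np.arctan2(d[1],d[0])),"orig",a[:2]+.03*d,"neck",a[:2]-.035*d,"hnd",a[:2]-.15*d)
# hook prong end in top crop (115/6+285, 272/6+140), handle start 363
print("shaft front end",onz(t,[(285+115/6,140+272/6)],.066), "handle start",onz(t,[(285+363/6,140+260/6)],.068))
# shelf: stop strip ends (c2 crop 5x, off 190,40), front top edge of strip lower line
c2=lambda x,y:(190+x/5,40+y/5)
print("stop",onz(t,[c2(88,523),c2(582,550)],.055))
print("fascia top front edge",onz(t,[c2(28,478),c2(645,506)],.24))
print("board back",onz(t,[c2(108,145),c2(605,170)],.03))
print("tote blue top corners FL FR BR BL",onz(t,[c2(110,420),c2(295,440),c2(315,198),c2(137,183)],.105))
print("grey",onz(t,[c2(377,432),c2(557,424),c2(553,190),c2(383,190)],.105))
c3=lambda x,y:(120+x/4,110+y/4)
print("side blue FL? near corners",onz(s,[c3(102,372),c3(245,405),c3(290,325),c3(170,310)],.105))
E
```

```text
[[ 0.4913 -0.2072  0.0537]
 [ 0.4558 -0.2089  0.0558]
 [ 0.4945 -0.2901  0.0548]
 [ 0.4583 -0.2927  0.0533]
 [ 0.5514  0.3149  0.0568]
 [ 0.548   0.3501  0.0564]
 [ 0.4697  0.3059  0.0558]
 [ 0.4654  0.3409  0.0562]]
0.06 L 0.08299450517886295 yaw 92.0501514976279 orig [ 0.4716674  -0.17744115] neck [ 0.47399272 -0.24239955] hnd [ 0.47810676 -0.35732593]
0.06 L 0.08258043122324692 yaw 6.394574033364405 orig [0.5783078  0.33490354] neck [0.5137122  0.32766418] hnd [0.39942768 0.31485607]
0.066 L 0.08267790590406263 yaw 92.05015149762788 orig [ 0.47130085 -0.17663968] neck [ 0.47362618 -0.24159807] hnd [ 0.47774022 -0.35652446]
0.066 L 0.08226541151704306 yaw 6.394574033364432 orig [0.57765228 0.33364895] neck [0.51305668 0.32640959] hnd [0.39877215 0.31360149]
shaft front end [[ 0.47123879 -0.17164582  0.066     ]] handle start [[ 0.47520183 -0.30920094  0.068     ]]
stop [[ 0.61570881  0.14934856  0.055     ]
 [ 0.59104039 -0.1834174   0.055     ]]
fascia top front edge [[ 0.61541436  0.16761034  0.24      ]
 [ 0.59157835 -0.19980851  0.24      ]]
board back [[ 0.88301512  0.13444774  0.03      ]
 [ 0.85873349 -0.2091751   0.03      ]]
tote blue top corners FL FR BR BL [[ 0.67583717  0.12940054  0.105     ]
 [ 0.66026154  0.00844079  0.105     ]
 [ 0.82103192 -0.00769292  0.105     ]
 [ 0.83340905  0.10948559  0.105     ]]
grey [[ 0.66452248 -0.04533739  0.105     ]
 [ 0.66758516 -0.16329743  0.105     ]
 [ 0.82340131 -0.16462934  0.105     ]
 [ 0.82552618 -0.05260623  0.105     ]]
side blue FL? near corners [[0.82666855 0.12556534 0.105     ]
 [0.67676639 0.14883583 0.105     ]
 [0.68171461 0.01247438 0.105     ]
 [0.80751602 0.00982237 0.105     ]]
```

The crop shows the grey steel shaft between two saddles with the red handle start at crop (385,258), going under the riser, so it is the right hook. Store yaw is about 92°, neck about (.474,-.242). The rest origin is about (.578,.334), yaw 6.4°. The shelf front is about (.6035,-.0165), yaw -4°. The tote is about 64 mm short of the stop.

```bash
cat > plan.py <<'E'
# usage: plan.py x y z(grasp point) yawdeg [stepmm]   -> suggested rows (tool axes, shares)
import sys,json,numpy as np
from scipy.spatial.transform import Rotation as R
from station import ctrl
o=ctrl.get_obs();x,y,z,yaw=map(float,sys.argv[1:5]);st=float(sys.argv[5])/1000 if len(sys.argv)>5 else .039
p=o["ee_pos"];R0=R.from_euler("xyz",o["eef_rot"]);R1=R.from_euler("xyz",[np.pi,0,np.radians(yaw)])
t=np.array([x,y,z+.078]);d=t-p;rv=(R0.inv()*R1).as_rotvec()
n=max(1,int(np.ceil(max(np.linalg.norm(d)/st,np.abs(np.degrees(rv)).max()/4-.02))))
print("t",round(o["time_s"],2),"grasp",(p-[0,0,.078]).round(4),"yaw",np.degrees(o["eef_rot"]).round(2),"F",o["force"].round(1),"w",round(o["grip_width"],4),"q6",o["qpos"][5].round(2),"d",d.round(4),"n",n)
rows=[]
for i in range(min(n,8)):
    Ri=R0*R.from_rotvec(rv*i/n);s=Ri.inv().apply(d/n)/.04;r=np.degrees(rv)/n/4
    rows.append({k:round(float(v),2) for k,v in zip(["tx","ty","tz","rx","ry","rz"],[*s,*r]) if abs(v)>.004})
print(json.dumps(rows))
E
python3 plan.py .45 -.22 .2 92
```

```text
t 0.15 grasp [ 0.1566 -0.5271  0.2242] yaw [-179.95   -0.     16.55] F [ 0.1 -0.4 -0.6] w 0.0942 q6 -0.07 d [ 0.2934  0.3071 -0.0242] n 19
[{"tx": 0.49, "ty": -0.28, "tz": 0.03, "rz": -0.99}, {"tx": 0.5, "ty": -0.24, "tz": 0.03, "rz": -0.99}, {"tx": 0.52, "ty": -0.21, "tz": 0.03, "rz": -0.99}, {"tx": 0.53, "ty": -0.17, "tz": 0.03, "rz": -0.99}, {"tx": 0.54, "ty": -0.13, "tz": 0.03, "rz": -0.99}, {"tx": 0.55, "ty": -0.1, "tz": 0.03, "rz": -0.99}, {"tx": 0.56, "ty": -0.06, "tz": 0.03, "rz": -0.99}, {"tx": 0.56, "ty": -0.02, "tz": 0.03, "rz": -0.99}]
```

```bash
python3 -m pendant '[{"tx":0.5,"ty":-0.28,"tz":-0.2,"rz":-1},{"tx":0.5,"ty":-0.24,"tz":-0.2,"rz":-1},{"tx":0.52,"ty":-0.21,"tz":-0.1,"rz":-1},{"tx":0.53,"ty":-0.17,"rz":-1},{"tx":0.54,"ty":-0.13,"rz":-1},{"tx":0.55,"ty":-0.1,"rz":-1},{"tx":0.56,"ty":-0.06,"rz":-1},{"tx":0.56,"ty":-0.02,"rz":-1}]'; python3 plan.py .46 -.22 .2 92
```

```text
t 0.15 grasp [ 0.1566 -0.5271  0.2242] yaw [-179.95   -0.     16.55] F [ 0.1 -0.4 -0.6] w 0.0942 q6 -0.07 d [ 0.3034  0.3071 -0.0242] n 19
[{"tx": 0.5, "ty": -0.27, "tz": 0.03, "rz": -0.99}, {"tx": 0.52, "ty": -0.24, "tz": 0.03, "rz": -0.99}, {"tx": 0.53, "ty": -0.2, "tz": 0.03, "rz": -0.99}, {"tx": 0.54, "ty": -0.17, "tz": 0.03, "rz": -0.99}, {"tx": 0.55, "ty": -0.13, "tz": 0.03, "rz": -0.99}, {"tx": 0.56, "ty": -0.09, "tz": 0.03, "rz": -0.99}, {"tx": 0.57, "ty": -0.05, "tz": 0.03, "rz": -0.99}, {"tx": 0.57, "ty": -0.01, "tz": 0.03, "rz": -0.99}]$[0]: bad value
```

```bash
python3 -m pendant '[{"tx":0.5,"ty":-0.28,"tz":-0.2,"rx":0,"ry":0,"rz":-0.99,"grip":-1}]'; python3 plan.py .46 -.22 .2 92
```

```text
time_s: 0.23
ee_pos: [0.1711, -0.5116, 0.3086]
eef_rot: [-3.138, 0.0, 0.355]
force: [0.2, -0.3, 0.5]
grip_width: 0.0939
t 0.23 grasp [ 0.1711 -0.5116  0.2306] yaw [-1.798e+02  1.000e-02  2.031e+01] F [ 0.2 -0.3  0.5] w 0.0939 q6 -0.1 d [ 0.2889  0.2916 -0.0306] n 18
[{"tx": 0.52, "ty": -0.24, "tz": 0.04, "rz": -1.0}, {"tx": 0.53, "ty": -0.2, "tz": 0.04, "rz": -1.0}, {"tx": 0.55, "ty": -0.17, "tz": 0.04, "rz": -1.0}, {"tx": 0.56, "ty": -0.13, "tz": 0.04, "rz": -1.0}, {"tx": 0.56, "ty": -0.09, "tz": 0.04, "rz": -1.0}, {"tx": 0.57, "ty": -0.05, "tz": 0.04, "rz": -1.0}, {"tx": 0.57, "ty": -0.01, "tz": 0.04, "rz": -1.0}, {"tx": 0.57, "ty": 0.03, "tz": 0.04, "rz": -1.0}]
```

```bash
python3 -m pendant '[{"tx":0.52,"ty":-0.24,"tz":-0.2,"rz":-1,"grip":-1},{"tx":0.53,"ty":-0.2,"tz":-0.1,"rz":-1,"grip":-1},{"tx":0.55,"ty":-0.17,"tz":0,"rz":-1,"grip":-1},{"tx":0.56,"ty":-0.13,"tz":0,"rz":-1,"grip":-1},{"tx":0.56,"ty":-0.09,"tz":0,"rz":-1,"grip":-1},{"tx":0.57,"ty":-0.05,"tz":0,"rz":-1,"grip":-1},{"tx":0.57,"ty":-0.01,"tz":0,"rz":-1,"grip":-1},{"tx":0.57,"ty":0.03,"tz":0,"rz":-1,"grip":-1}]'; python3 plan.py .46 -.22 .2 92
```

```text
t 0.23 grasp [ 0.1711 -0.5116  0.2306] yaw [-1.798e+02  1.000e-02  2.031e+01] F [ 0.2 -0.3  0.5] w 0.0939 q6 -0.1 d [ 0.2889  0.2916 -0.0306] n 18
[{"tx": 0.52, "ty": -0.24, "tz": 0.04, "rz": -1.0}, {"tx": 0.53, "ty": -0.2, "tz": 0.04, "rz": -1.0}, {"tx": 0.55, "ty": -0.17, "tz": 0.04, "rz": -1.0}, {"tx": 0.56, "ty": -0.13, "tz": 0.04, "rz": -1.0}, {"tx": 0.56, "ty": -0.09, "tz": 0.04, "rz": -1.0}, {"tx": 0.57, "ty": -0.05, "tz": 0.04, "rz": -1.0}, {"tx": 0.57, "ty": -0.01, "tz": 0.04, "rz": -1.0}, {"tx": 0.57, "ty": 0.03, "tz": 0.04, "rz": -1.0}]$[0]: bad value
```

```bash
python3 - <<'E'
s=open("plan.py").read()
s=s.replace("if abs(v)>.004})","}); rows[-1]={k:(0 if abs(v)<.005 else v) for k,v in rows[-1].items()}; rows[-1]['grip']=G")
s=s.replace("rows=[]","rows=[];G=int(sys.argv[6]) if len(sys.argv)>6 else -1").replace("print(json.dumps(rows))","print(json.dumps(rows,separators=(',',':')))")
open("plan.py","w").write(s)
E
python3 -m pendant '[{"tx":0.52,"ty":-0.24,"tz":-0.2,"rx":0,"ry":0,"rz":-1,"grip":-1},{"tx":0.53,"ty":-0.2,"tz":-0.1,"rx":0,"ry":0,"rz":-1,"grip":-1},{"tx":0.55,"ty":-0.17,"tz":0,"rx":0,"ry":0,"rz":-1,"grip":-1},{"tx":0.56,"ty":-0.13,"tz":0,"rx":0,"ry":0,"rz":-1,"grip":-1},{"tx":0.56,"ty":-0.09,"tz":0,"rx":0,"ry":0,"rz":-1,"grip":-1},{"tx":0.57,"ty":-0.05,"tz":0,"rx":0,"ry":0,"rz":-1,"grip":-1},{"tx":0.57,"ty":-0.01,"tz":0,"rx":0,"ry":0,"rz":-1,"grip":-1},{"tx":0.57,"ty":0.03,"tz":0,"rx":0,"ry":0,"rz":-1,"grip":-1}]'; python3 plan.py .46 -.22 .2 92
```

```text
time_s: 0.9
ee_pos: [0.3022, -0.3744, 0.3209]
eef_rot: [-3.137, -0.003, 0.937]
force: [0.4, -1.3, -0.7]
grip_width: 0.0939
t 0.9 grasp [ 0.3022 -0.3744  0.2429] yaw [-1.7973e+02 -1.7000e-01  5.3690e+01] F [ 0.4 -1.3 -0.7] w 0.0939 q6 -0.33 d [ 0.1578  0.1544 -0.0429] n 10
[{"tx":0.54,"ty":0.09,"tz":0.11,"rx":-0.01,"ry":-0.01,"rz":-0.96,"grip":-1},{"tx":0.54,"ty":0.13,"tz":0.11,"rx":-0.01,"ry":-0.01,"rz":-0.96,"grip":-1},{"tx":0.53,"ty":0.16,"tz":0.11,"rx":-0.01,"ry":-0.01,"rz":-0.96,"grip":-1},{"tx":0.52,"ty":0.2,"tz":0.11,"rx":-0.01,"ry":-0.01,"rz":-0.96,"grip":-1},{"tx":0.5,"ty":0.23,"tz":0.11,"rx":-0.01,"ry":-0.01,"rz":-0.96,"grip":-1},{"tx":0.48,"ty":0.26,"tz":0.11,"rx":-0.01,"ry":-0.01,"rz":-0.96,"grip":-1},{"tx":0.47,"ty":0.3,"tz":0.11,"rx":-0.01,"ry":-0.01,"rz":-0.96,"grip":-1},{"tx":0.45,"ty":0.33,"tz":0.11,"rx":-0.01,"ry":-0.01,"rz":-0.96,"grip":-1}]
```

Rotation tracks well.

```bash
python3 -m pendant '[{"tx":0.54,"ty":0.09,"tz":0,"rx":0,"ry":0,"rz":-0.97,"grip":-1},{"tx":0.54,"ty":0.13,"tz":0,"rx":0,"ry":0,"rz":-0.97,"grip":-1},{"tx":0.53,"ty":0.16,"tz":0,"rx":0,"ry":0,"rz":-0.97,"grip":-1},{"tx":0.52,"ty":0.2,"tz":0,"rx":0,"ry":0,"rz":-0.97,"grip":-1},{"tx":0.5,"ty":0.23,"tz":0.1,"rx":0,"ry":0,"rz":-0.97,"grip":-1},{"tx":0.48,"ty":0.26,"tz":0.1,"rx":0,"ry":0,"rz":-0.97,"grip":-1},{"tx":0.47,"ty":0.3,"tz":0.1,"rx":0,"ry":0,"rz":-0.97,"grip":-1},{"tx":0.45,"ty":0.33,"tz":0.1,"rx":0,"ry":0,"rz":-0.97,"grip":-1}]' >/dev/null; python3 plan.py .474 -.242 .18 92
```

```text
t 1.57 grasp [ 0.4323 -0.2411  0.2266] yaw [-179.85   -0.3    86.35] F [ 1.  -0.1 -0.3] w 0.0937 q6 -0.52 d [ 0.0417 -0.0009 -0.0466] n 2
[{"tx":0.02,"ty":0.52,"tz":0.58,"rx":-0.02,"ry":-0.04,"rz":-0.71,"grip":-1},{"tx":-0.01,"ty":0.52,"tz":0.58,"rx":-0.02,"ry":-0.04,"rz":-0.71,"grip":-1}]
```

```bash
python3 -m pendant '[{"tx":0.02,"ty":0.52,"tz":0.5,"rx":0,"ry":-0.04,"rz":-0.71,"grip":-1},{"tx":0,"ty":0.52,"tz":0.5,"rx":0,"ry":-0.04,"rz":-0.71,"grip":-1},{"tx":0,"ty":0,"tz":0,"rx":0,"ry":0,"rz":0,"grip":-1}]' >/dev/null; python3 plan.py .474 -.242 .18 92; python3 - <<'E'
from station import ctrl
from h import *
c=ctrl.camera("wrist");np.savez("pics/w1.npz",**c);cv2.imwrite("pics/w1.png",c["pixels"])
for b in blobs(c["pixels"],(22,150,120),(34,255,255),30)[1]: print("  ",b[0],b[1],b[2], onz(c,[b[1]],.063)[0].round(4))
E
```

```text
t 1.82 grasp [ 0.4774 -0.238   0.1849] yaw [-1.7993e+02  3.0000e-02  9.2800e+01] F [-0.7  0.5  0.1] w 0.0938 q6 -0.58 d [-0.0034 -0.004  -0.0049] n 1
[{"tx":-0.1,"ty":-0.09,"tz":0.12,"rx":-0.02,"ry":0.01,"rz":0.2,"grip":-1}]
   249 [237.1 163.1] [229 156  17  15] [ 0.4569 -0.2081  0.063 ]
   260 [275.8 163.5] [268 156  17  16] [ 0.4927 -0.2068  0.063 ]
   245 [237.6 244.6] [230 237  16  16] [ 0.46   -0.2894  0.063 ]
   258 [273.6 245. ] [266 237  16  17] [ 0.4957 -0.2881  0.063 ]
   51 [467.9 322.4] [465 312   6  25] [ 0.7045 -0.365   0.063 ]
```

View pics/w1.png

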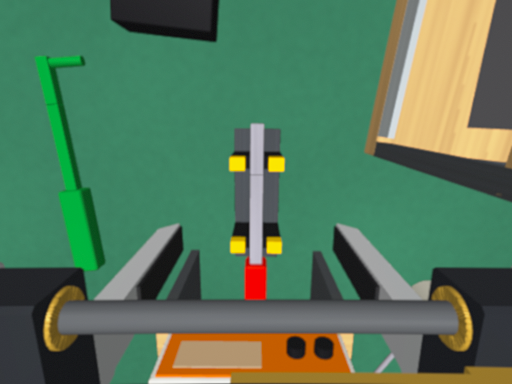

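The wrist view shows the store's four yellow ears (237–276, 163/245), the steel shaft between them at (257,124–262), and the red handle under the meter; the green look-alike is at left. I descend on the neck.

```bash
python3 -m pendant '[{"tx":-0.11,"ty":-0.05,"tz":0.8,"rx":0,"ry":0,"rz":0.15,"grip":-1},{"tx":0,"ty":0,"tz":0.8,"rx":0,"ry":0,"rz":0,"grip":-1},{"tx":0,"ty":0,"tz":0.6,"rx":0,"ry":0,"rz":0,"grip":-1}]' >/dev/null; python3 plan.py .4755 -.2425 .06 92.2
```

```text
t 2.12 grasp [ 0.4756 -0.2445  0.103 ] yaw [179.5    0.41  91.82] F [ 0.1 -0.3 -0.1] w 0.0939 q6 -0.57 d [-0.0001  0.002  -0.043 ] n 2
[{"tx":0.03,"ty":0,"tz":0.54,"rx":0.06,"ry":0.05,"rz":-0.05,"grip":-1},{"tx":0.03,"ty":0,"tz":0.54,"rx":0.06,"ry":0.05,"rz":-0.05,"grip":-1}]
```

```bash
python3 -m pendant '[{"tx":0.03,"ty":0,"tz":0.5,"rx":0.12,"ry":0.1,"rz":-0.1,"grip":-1},{"tx":0.03,"ty":0,"tz":0.5,"rx":0,"ry":0,"rz":0,"grip":-1},{"tx":0,"ty":0,"tz":0.07,"rx":0,"ry":0,"rz":0,"grip":-1}]' >/dev/null; python3 plan.py .4755 -.2425 .06 92.2
```

```text
t 2.37 grasp [ 0.4728 -0.2428  0.0574] yaw [-1.7983e+02 -1.0000e-01  9.1900e+01] F [ 0.6  0.2 -1.1] w 0.0942 q6 -0.58 d [0.0027 0.0003 0.0026] n 1
[{"tx":0.01,"ty":0.07,"tz":-0.07,"rx":-0.04,"ry":-0.03,"rz":-0.07,"grip":-1}]
```

```bash
python3 -m pendant '[{"tx":0,"ty":0.07,"tz":-0.05,"rx":-0.04,"ry":-0.03,"rz":-0.07,"grip":-1},{"tx":0,"ty":0,"tz":0,"rx":0,"ry":0,"rz":0,"grip":1},{"tx":0,"ty":0,"tz":0,"rx":0,"ry":0,"rz":0,"grip":1},{"tx":0,"ty":0,"tz":0,"rx":0,"ry":0,"rz":0,"grip":1},{"tx":0,"ty":0,"tz":0,"rx":0,"ry":0,"rz":0,"grip":1},{"tx":0,"ty":0,"tz":0,"rx":0,"ry":0,"rz":0,"grip":1}]' 40; python3 plan.py .4755 -.2425 .06 92.2
```

```text
time_s: 2.87
ee_pos: [0.4764, -0.2446, 0.1442]
eef_rot: [3.135, 0.005, 1.606]
force: [-0.7, 0.2, 1.3]
grip_width: 0.0644
t 2.87 grasp [ 0.4764 -0.2446  0.0662] yaw [179.64   0.26  92.  ] F [-0.7  0.2  1.3] w 0.0644 q6 -0.58 d [-0.0009  0.0021 -0.0062] n 1
[{"tx":0.05,"ty":-0.02,"tz":0.16,"rx":0.09,"ry":0.07,"rz":-0.05,"grip":-1}]
```

```bash
python3 -m pendant '[{"tx":0.05,"ty":0,"tz":0.12,"rx":0.09,"ry":0.07,"rz":-0.05,"grip":1},{"tx":0,"ty":0,"tz":0,"rx":0,"ry":0,"rz":0,"grip":1},{"tx":0,"ty":0,"tz":0,"rx":0,"ry":0,"rz":0,"grip":1},{"tx":0,"ty":0,"tz":0,"rx":0,"ry":0,"rz":0,"grip":1}]'; python3 plan.py .4755 -.2425 .06 92.2
```

```text
time_s: 3.2
ee_pos: [0.4765, -0.2424, 0.1397]
eef_rot: [3.141, -0.0, 1.61]
force: [-0.5, -0.0, -0.6]
grip_width: 0.0373
t 3.2 grasp [ 0.4765 -0.2424  0.0617] yaw [ 1.7999e+02 -1.0000e-02  9.2230e+01] F [-0.5 -0.  -0.6] w 0.0373 q6 -0.58 d [-0.001  -0.0001 -0.0017] n 1
[{"tx":0,"ty":-0.03,"tz":0.04,"rx":0,"ry":0,"rz":0.01,"grip":-1}]
```

```bash
python3 -m pendant '[{"tx":0,"ty":0,"tz":0.04,"rx":0,"ry":0,"rz":0,"grip":1},{"tx":0,"ty":0,"tz":0,"rx":0,"ry":0,"rz":0,"grip":1},{"tx":0,"ty":0,"tz":0,"rx":0,"ry":0,"rz":0,"grip":1},{"tx":0,"ty":0,"tz":0,"rx":0,"ry":0,"rz":0,"grip":1},{"tx":0,"ty":0,"tz":0,"rx":0,"ry":0,"rz":0,"grip":1}]'; python3 plan.py .4755 -.2425 .085 92.2 10 1
```

```text
time_s: 3.62
ee_pos: [0.4765, -0.2424, 0.1377]
eef_rot: [-3.141, -0.001, 1.61]
force: [0.6, 0.6, 1.1]
grip_width: 0.0119
t 3.62 grasp [ 0.4765 -0.2424  0.0597] yaw [-1.7999e+02 -3.0000e-02  9.2230e+01] F [0.6 0.6 1.1] w 0.0119 q6 -0.58 d [-0.001  -0.0001  0.0253] n 3
[{"tx":0,"ty":-0.01,"tz":-0.21,"rx":0,"ry":0,"rz":0,"grip":1},{"tx":0,"ty":-0.01,"tz":-0.21,"rx":0,"ry":0,"rz":0,"grip":1},{"tx":0,"ty":-0.01,"tz":-0.21,"rx":0,"ry":0,"rz":0,"grip":1}]
```

```bash
python3 -m pendant '[{"tx":0,"ty":0,"tz":-0.12,"rx":0,"ry":0,"rz":0,"grip":1},{"tx":0,"ty":0,"tz":-0.15,"rx":0,"ry":0,"rz":0,"grip":1},{"tx":0,"ty":0,"tz":-0.15,"rx":0,"ry":0,"rz":0,"grip":1},{"tx":0,"ty":0,"tz":-0.15,"rx":0,"ry":0,"rz":0,"grip":1},{"tx":0,"ty":0,"tz":-0.05,"rx":0,"ry":0,"rz":0,"grip":1}]' 60; python3 plan.py .471 -.09 .085 92.2 15 1;python3 - <<'E'
from station import ctrl
from h import *
c=ctrl.camera("wrist");np.savez("pics/w2.npz",**c);cv2.imwrite("pics/w2.png",c["pixels"])
E
```

```text
time_s: 4.03
ee_pos: [0.4761, -0.2422, 0.1644]
eef_rot: [-3.14, -0.001, 1.61]
force: [-0.1, 0.3, -0.6]
grip_width: 0.0111
t 4.03 grasp [ 0.4761 -0.2422  0.0864] yaw [-1.7991e+02 -8.0000e-02  9.2230e+01] F [-0.1  0.3 -0.6] w 0.0111 q6 -0.58 d [-0.0051  0.1522 -0.0014] n 11
[{"tx":0.35,"ty":0,"tz":0,"rx":0,"ry":0,"rz":0,"grip":1},{"tx":0.35,"ty":0,"tz":0,"rx":0,"ry":0,"rz":0,"grip":1},{"tx":0.35,"ty":0,"tz":0,"rx":0,"ry":0,"rz":0,"grip":1},{"tx":0.35,"ty":0,"tz":0,"rx":0,"ry":0,"rz":0,"grip":1},{"tx":0.35,"ty":0,"tz":0,"rx":0,"ry":0,"rz":0,"grip":1},{"tx":0.35,"ty":0,"tz":0,"rx":0,"ry":0,"rz":0,"grip":1},{"tx":0.35,"ty":0,"tz":0,"rx":0,"ry":0,"rz":0,"grip":1},{"tx":0.35,"ty":0,"tz":0,"rx":0,"ry":0,"rz":0,"grip":1}]
```

View pics/w2.png

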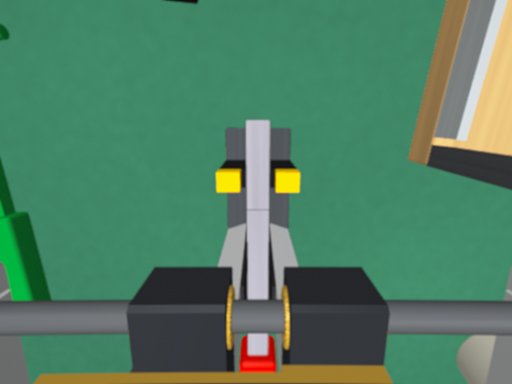

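```bash
python3 -m pendant '[{"tx":0.2,"ty":0,"tz":-0.03,"rx":0,"ry":0,"rz":0,"grip":1},{"tx":0.4,"ty":0,"tz":-0.03,"rx":0,"ry":0,"rz":0,"grip":1},{"tx":0.55,"ty":0,"tz":0,"rx":0,"ry":0,"rz":0,"grip":1},{"tx":0.6,"ty":0,"tz":0,"rx":0,"ry":0,"rz":0,"grip":1},{"tx":0.6,"ty":0,"tz":0,"rx":0,"ry":0,"rz":0,"grip":1},{"tx":0.6,"ty":0,"tz":0,"rx":0,"ry":0,"rz":0,"grip":1},{"tx":0.6,"ty":0,"tz":0,"rx":0,"ry":0,"rz":0,"grip":1},{"tx":0.5,"ty":0,"tz":0,"rx":0,"ry":0,"rz":0,"grip":1}]'; python3 plan.py .471 -.09 .085 92.2 15 1
```

```text
time_s: 4.75
ee_pos: [0.4681, -0.0737, 0.1671]
eef_rot: [-3.14, -0.001, 1.604]
force: [0.0, -0.2, -1.3]
grip_width: 0.0115
t 4.75 grasp [ 0.4681 -0.0737  0.0891] yaw [-1.7993e+02 -5.0000e-02  9.1910e+01] F [ 0.  -0.2 -1.3] w 0.0115 q6 -0.27 d [ 0.0029 -0.0163 -0.0041] n 2
[{"tx":-0.2,"ty":0.03,"tz":0.05,"rx":-0.01,"ry":-0.01,"rz":-0.04,"grip":1},{"tx":-0.2,"ty":0.03,"tz":0.05,"rx":-0.01,"ry":-0.01,"rz":-0.04,"grip":1}]
```

```bash
python3 -m pendant '[{"tx":0.1,"ty":-0.1,"tz":-0.5,"rx":0,"ry":0,"rz":0,"grip":1},{"tx":0.3,"ty":-0.1,"tz":-0.7,"rx":0,"ry":0,"rz":0.2,"grip":1},{"tx":0.3,"ty":-0.15,"tz":-0.7,"rx":0,"ry":0,"rz":0.5,"grip":1},{"tx":0.3,"ty":-0.15,"tz":-0.4,"rx":0,"ry":0,"rz":0.8,"grip":1}]'; python3 plan.py .45 .30 .18 6.4 20 1
```

```text
time_s: 5.08
ee_pos: [0.4445, -0.0279, 0.2584]
eef_rot: [-3.131, -0.003, 1.501]
force: [-0.6, -0.4, -2.1]
grip_width: 0.0113
t 5.08 grasp [ 0.4445 -0.0279  0.1804] yaw [-1.7938e+02 -1.5000e-01  8.6030e+01] F [-0.6 -0.4 -2.1] w 0.0113 q6 -0.08 d [ 0.0055  0.3279 -0.0004] n 20
[{"tx":0.41,"ty":-0.02,"tz":0,"rx":-0.01,"ry":0,"rz":1.0,"grip":1},{"tx":0.41,"ty":-0.05,"tz":0,"rx":-0.01,"ry":0,"rz":1.0,"grip":1},{"tx":0.4,"ty":-0.08,"tz":0,"rx":-0.01,"ry":0,"rz":1.0,"grip":1},{"tx":0.4,"ty":-0.11,"tz":0,"rx":-0.01,"ry":0,"rz":1.0,"grip":1},{"tx":0.39,"ty":-0.13,"tz":0,"rx":-0.01,"ry":0,"rz":1.0,"grip":1},{"tx":0.38,"ty":-0.16,"tz":0,"rx":-0.01,"ry":0,"rz":1.0,"grip":1},{"tx":0.37,"ty":-0.19,"tz":0,"rx":-0.01,"ry":0,"rz":1.0,"grip":1},{"tx":0.35,"ty":-0.21,"tz":0,"rx":-0.01,"ry":0,"rz":1.0,"grip":1}]
```

```bash
python3 -m pendant '[{"tx":0.41,"ty":-0.02,"tz":0,"rx":0,"ry":0,"rz":1.0,"grip":1},{"tx":0.41,"ty":-0.05,"tz":0,"rx":-0.05,"ry":0,"rz":1.0,"grip":1},{"tx":0.4,"ty":-0.08,"tz":0,"rx":-0.05,"ry":0,"rz":1.0,"grip":1},{"tx":0.4,"ty":-0.11,"tz":0,"rx":0,"ry":0,"rz":1.0,"grip":1},{"tx":0.39,"ty":-0.13,"tz":0,"rx":0,"ry":0,"rz":1.0,"grip":1},{"tx":0.38,"ty":-0.16,"tz":0,"rx":0,"ry":0,"rz":1.0,"grip":1},{"tx":0.37,"ty":-0.19,"tz":0,"rx":0,"ry":0,"rz":1.0,"grip":1},{"tx":0.35,"ty":-0.21,"tz":0,"rx":0,"ry":0,"rz":1.0,"grip":1}]'; python3 plan.py .45 .30 .18 6.4 20 1
```

```text
time_s: 5.75
ee_pos: [0.4446, 0.1128, 0.2634]
eef_rot: [3.139, -0.004, 0.915]
force: [-0.2, -0.1, -1.2]
grip_width: 0.0114
t 5.75 grasp [0.4446 0.1128 0.1854] yaw [179.88  -0.22  52.45] F [-0.2 -0.1 -1.2] w 0.0114 q6 0.82 d [ 0.0054  0.1872 -0.0054] n 12
[{"tx":0.32,"ty":-0.23,"tz":0.01,"rx":0,"ry":-0.01,"rz":0.96,"grip":1},{"tx":0.3,"ty":-0.25,"tz":0.01,"rx":0,"ry":-0.01,"rz":0.96,"grip":1},{"tx":0.28,"ty":-0.27,"tz":0.01,"rx":0,"ry":-0.01,"rz":0.96,"grip":1},{"tx":0.26,"ty":-0.29,"tz":0.01,"rx":0,"ry":-0.01,"rz":0.96,"grip":1},{"tx":0.24,"ty":-0.3,"tz":0.01,"rx":0,"ry":-0.01,"rz":0.96,"grip":1},{"tx":0.22,"ty":-0.32,"tz":0.01,"rx":0,"ry":-0.01,"rz":0.96,"grip":1},{"tx":0.2,"ty":-0.33,"tz":0.01,"rx":0,"ry":-0.01,"rz":0.96,"grip":1},{"tx":0.18,"ty":-0.35,"tz":0.01,"rx":0,"ry":-0.01,"rz":0.96,"grip":1}]
```

```bash
python3 -m pendant '[{"tx":0.32,"ty":-0.23,"tz":0,"rx":0,"ry":0,"rz":0.96,"grip":1},{"tx":0.3,"ty":-0.25,"tz":0,"rx":0,"ry":0,"rz":0.96,"grip":1},{"tx":0.28,"ty":-0.27,"tz":0,"rx":0,"ry":0,"rz":0.96,"grip":1},{"tx":0.26,"ty":-0.29,"tz":0,"rx":0,"ry":0,"rz":0.96,"grip":1},{"tx":0.24,"ty":-0.3,"tz":0,"rx":0,"ry":0,"rz":0.96,"grip":1},{"tx":0.22,"ty":-0.32,"tz":0,"rx":0,"ry":0,"rz":0.96,"grip":1},{"tx":0.2,"ty":-0.33,"tz":0,"rx":0,"ry":0,"rz":0.96,"grip":1},{"tx":0.18,"ty":-0.35,"tz":0,"rx":0,"ry":0,"rz":0.96,"grip":1}]'; python3 plan.py .49 .3265 .16 6.4 20 1
```

```text
time_s: 6.42
ee_pos: [0.4445, 0.2466, 0.2626]
eef_rot: [-3.141, -0.002, 0.353]
force: [-0.7, 0.6, -0.8]
grip_width: 0.0112
t 6.42 grasp [0.4445 0.2466 0.1846] yaw [-1.7996e+02 -1.1000e-01  2.0230e+01] F [-0.7  0.6 -0.8] w 0.0112 q6 1.65 d [ 0.0455  0.0799 -0.0246] n 5
[{"tx":0.35,"ty":-0.3,"tz":0.12,"rx":0,"ry":-0.01,"rz":0.69,"grip":1},{"tx":0.34,"ty":-0.31,"tz":0.12,"rx":0,"ry":-0.01,"rz":0.69,"grip":1},{"tx":0.32,"ty":-0.33,"tz":0.12,"rx":0,"ry":-0.01,"rz":0.69,"grip":1},{"tx":0.3,"ty":-0.34,"tz":0.12,"rx":0,"ry":-0.01,"rz":0.69,"grip":1},{"tx":0.29,"ty":-0.36,"tz":0.12,"rx":0,"ry":-0.01,"rz":0.69,"grip":1}]
```

```bash
python3 -m pendant '[{"tx":0.35,"ty":-0.3,"tz":0.1,"rx":0,"ry":0,"rz":0.69,"grip":1},{"tx":0.34,"ty":-0.31,"tz":0.1,"rx":0,"ry":0,"rz":0.69,"grip":1},{"tx":0.32,"ty":-0.33,"tz":0.1,"rx":0,"ry":0,"rz":0.69,"grip":1},{"tx":0.3,"ty":-0.34,"tz":0.1,"rx":0,"ry":0,"rz":0.69,"grip":1},{"tx":0.29,"ty":-0.36,"tz":0.1,"rx":0,"ry":0,"rz":0.69,"grip":1},{"tx":0,"ty":0,"tz":0,"rx":0,"ry":0,"rz":0,"grip":1}]'; python3 plan.py .5135 .3265 .12 6.4 20 1
python3 - <<'E'
from station import ctrl
from h import *
for n in ("wrist","top"):
    c=ctrl.camera(n);np.savez(f"pics/{n}3.npz",**c);cv2.imwrite(f"pics/{n}3.png",c["pixels"])
    for b in blobs(c["pixels"],(22,150,120),(34,255,255),15)[1]: print("  ",b[0],b[1],b[2], onz(c,[b[1]],.063)[0].round(4))
E
```

```text
time_s: 6.92
ee_pos: [0.4879, 0.3344, 0.241]
eef_rot: [-3.14, 0.0, 0.098]
force: [-0.3, 1.7, -2.1]
grip_width: 0.0114
t 6.92 grasp [0.4879 0.3344 0.163 ] yaw [-179.94    0.      5.63] F [-0.3  1.7 -2.1] w 0.0114 q6 2.01 d [ 0.0256 -0.0079 -0.043 ] n 3
[{"tx":0.21,"ty":0.09,"tz":0.36,"rx":-0.01,"ry":0,"rz":-0.06,"grip":1},{"tx":0.21,"ty":0.09,"tz":0.36,"rx":-0.01,"ry":0,"rz":-0.06,"grip":1},{"tx":0.2,"ty":0.09,"tz":0.36,"rx":-0.01,"ry":0,"rz":-0.06,"grip":1}]
   129 [240.7 130.6] [237 123   9  16] [0.5487 0.3537 0.063 ]
   311 [288.8 129.8] [280 122  19  17] [0.5532 0.314  0.063 ]
   52 [242.6 219.4] [240 215   6  10] [0.4714 0.3456 0.063 ]
   264 [288.3 222.1] [279 214  18  18] [0.4729 0.3045 0.063 ]
   53 [286.8 334.1] [286 324   3  23] [0.3568 0.2919 0.063 ]
   18 [158.4 164.2] [156 163   6   4] [0.5516 0.3145 0.063 ]
   16 [149.  165.5] [147 164   5   4] [0.5478 0.346  0.063 ]
   22 [338.9 178.1] [337 176   5   5] [ 0.4935 -0.2887  0.063 ]
   21 [314.3 179.9] [312 178   5   5] [ 0.489  -0.2063  0.063 ]
   25 [340.  188.6] [338 186   5   6] [ 0.4583 -0.2913  0.063 ]
   21 [161.4 189.4] [159 188   6   4] [0.4668 0.305  0.063 ]
   23 [315.2 190. ] [313 188   5   5] [ 0.4551 -0.2084  0.063 ]
```

View pics/wrist3.png

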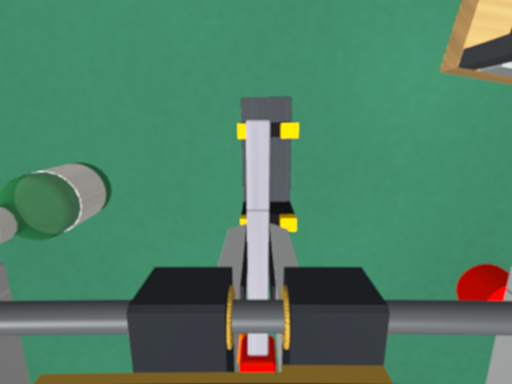

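The wrist view shows the hook (258,121–350) above the rest, about 7 mm too far left (left ears at x≈241 half hidden, right ears at 289 clear). I correct this and descend.

```bash
python3 -c "
from h import *
c=load('pics/wrist3.npz');print(onz(c,[(258,120.5)],.169))"
python3 -m pendant '[{"tx":0.22,"ty":0.08,"tz":0.2,"rx":0,"ry":0,"rz":-0.1,"grip":1},{"tx":0.22,"ty":0.08,"tz":0.3,"rx":0,"ry":0,"rz":-0.05,"grip":1},{"tx":0.18,"ty":0.08,"tz":0.3,"rx":0,"ry":0,"rz":0,"grip":1},{"tx":0,"ty":0,"tz":0,"rx":0,"ry":0,"rz":0,"grip":1}]'; python3 plan.py .515 .327 .085 6.5 10 1
```

```text
[[0.559262   0.34034627 0.169     ]]
time_s: 7.35
ee_pos: [0.5144, 0.3233, 0.2075]
eef_rot: [-3.141, -0.001, 0.116]
force: [-0.6, -0.6, -2.5]
grip_width: 0.0112
t 7.35 grasp [0.5144 0.3233 0.1295] yaw [-1.7995e+02 -5.0000e-02  6.6400e+00] F [-0.6 -0.6 -2.5] w 0.0112 q6 1.96 d [ 0.0006  0.0037 -0.0445] n 5
[{"tx":0,"ty":-0.02,"tz":0.22,"rx":0,"ry":0,"rz":0.01,"grip":1},{"tx":0,"ty":-0.02,"tz":0.22,"rx":0,"ry":0,"rz":0.01,"grip":1},{"tx":0,"ty":-0.02,"tz":0.22,"rx":0,"ry":0,"rz":0.01,"grip":1},{"tx":0,"ty":-0.02,"tz":0.22,"rx":0,"ry":0,"rz":0.01,"grip":1},{"tx":0,"ty":-0.02,"tz":0.22,"rx":0,"ry":0,"rz":0.01,"grip":1}]
```

```bash
python3 -m pendant '[{"tx":0.01,"ty":-0.04,"tz":0.22,"rx":0,"ry":0,"rz":0,"grip":1},{"tx":0,"ty":-0.04,"tz":0.25,"rx":0,"ry":0,"rz":0,"grip":1},{"tx":0,"ty":0,"tz":0.25,"rx":0,"ry":0,"rz":0,"grip":1},{"tx":0,"ty":0,"tz":0.2,"rx":0,"ry":0,"rz":0,"grip":1},{"tx":0,"ty":0,"tz":0,"rx":0,"ry":0,"rz":0,"grip":1}]'; python3 plan.py .515 .327 .061 6.5 5 1
python3 - <<'E'
from station import ctrl
from h import *
c=ctrl.camera("wrist");np.savez(f"pics/w4.npz",**c);cv2.imwrite(f"pics/w4.png",c["pixels"])
for b in blobs(c["pixels"],(22,150,120),(34,255,255),15)[1]: print("  ",b[0],b[1],b[2], onz(c,[b[1]],.063)[0].round(4))
E
```

```text
time_s: 7.77
ee_pos: [0.5145, 0.3254, 0.1652]
eef_rot: [3.142, 0.002, 0.114]
force: [-0.2, -0.6, -2.2]
grip_width: 0.0114
t 7.77 grasp [0.5145 0.3254 0.0872] yaw [1.80e+02 9.00e-02 6.55e+00] F [-0.2 -0.6 -2.2] w 0.0114 q6 1.96 d [ 0.0005  0.0016 -0.0262] n 6
[{"tx":0,"ty":-0.01,"tz":0.11,"rx":0,"ry":0,"rz":0,"grip":1},{"tx":0,"ty":-0.01,"tz":0.11,"rx":0,"ry":0,"rz":0,"grip":1},{"tx":0,"ty":-0.01,"tz":0.11,"rx":0,"ry":0,"rz":0,"grip":1},{"tx":0,"ty":-0.01,"tz":0.11,"rx":0,"ry":0,"rz":0,"grip":1},{"tx":0,"ty":-0.01,"tz":0.11,"rx":0,"ry":0,"rz":0,"grip":1},{"tx":0,"ty":-0.01,"tz":0.11,"rx":0,"ry":0,"rz":0,"grip":1}]
   584 [223.1 177.5] [211 166  25  24] [0.5493 0.3497 0.063 ]
   559 [282.2 178.1] [270 167  25  23] [0.553  0.3137 0.063 ]
   15 [269.5 295.7] [269 292   2   8] [0.4716 0.3115 0.063 ]
   47 [286.7 334.1] [286 324   3  23] [0.443  0.2958 0.063 ]
```

View pics/w4.png

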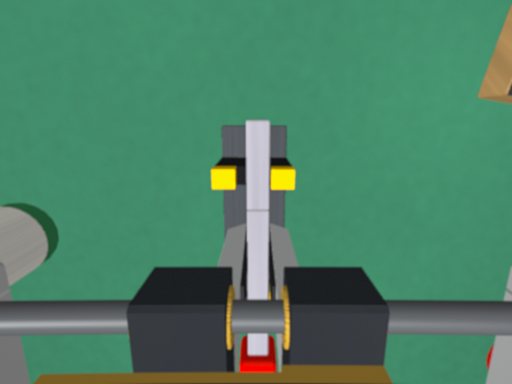

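```bash
python3 -m pendant '[{"tx":0.05,"ty":-0.06,"tz":0.12,"rx":0,"ry":0,"rz":0,"grip":1},{"tx":0,"ty":0,"tz":0.14,"rx":0,"ry":0,"rz":0,"grip":1},{"tx":0,"ty":0,"tz":0.14,"rx":0,"ry":0,"rz":0,"grip":1},{"tx":0,"ty":0,"tz":0.1,"rx":0,"ry":0,"rz":0,"grip":1},{"tx":0,"ty":0,"tz":0,"rx":0,"ry":0,"rz":0,"grip":1}]'; python3 plan.py .516 .3275 .0605 6.5 5 1
```

```text
time_s: 8.23
ee_pos: [0.5167, 0.3291, 0.1454]
eef_rot: [-3.14, -0.001, 0.115]
force: [0.6, -0.7, -2.7]
grip_width: 0.0113
t 8.23 grasp [0.5167 0.3291 0.0674] yaw [-1.7993e+02 -8.0000e-02  6.5900e+00] F [ 0.6 -0.7 -2.7] w 0.0113 q6 1.96 d [-0.0007 -0.0016 -0.0069] n 2
[{"tx":-0.01,"ty":0.02,"tz":0.09,"rx":-0.01,"ry":-0.01,"rz":0.01,"grip":1},{"tx":-0.01,"ty":0.02,"tz":0.09,"rx":-0.01,"ry":-0.01,"rz":0.01,"grip":1}]
```

```bash
python3 -m pendant '[{"tx":-0.01,"ty":0.03,"tz":0.06,"rx":0,"ry":0,"rz":0,"grip":1},{"tx":0,"ty":0,"tz":0.06,"rx":0,"ry":0,"rz":0,"grip":1},{"tx":0,"ty":0,"tz":0.05,"rx":0,"ry":0,"rz":0,"grip":1},{"tx":0,"ty":0,"tz":0,"rx":0,"ry":0,"rz":0,"grip":1}]'; python3 plan.py .516 .3275 .0605 6.5 5 1
```

```text
time_s: 8.57
ee_pos: [0.5166, 0.3277, 0.1381]
eef_rot: [-3.14, -0.002, 0.115]
force: [0.4, 0.4, -2.8]
grip_width: 0.0113
t 8.57 grasp [0.5166 0.3277 0.0601] yaw [-1.7993e+02 -1.0000e-01  6.5900e+00] F [ 0.4  0.4 -2.8] w 0.0113 q6 1.96 d [-0.0006 -0.0002  0.0004] n 1
[{"tx":-0.01,"ty":0,"tz":-0.01,"rx":-0.02,"ry":-0.02,"rz":0.02,"grip":1}]
```

```bash
python3 -m pendant '[{"tx":0,"ty":0,"tz":0.01,"rx":0,"ry":0,"rz":0,"grip":1},{"tx":0,"ty":0,"tz":0,"rx":0,"ry":0,"rz":0,"grip":0.1},{"tx":0,"ty":0,"tz":0,"rx":0,"ry":0,"rz":0,"grip":0.1},{"tx":0,"ty":0,"tz":0,"rx":0,"ry":0,"rz":0,"grip":0.1},{"tx":0,"ty":0,"tz":0,"rx":0,"ry":0,"rz":0,"grip":0.1},{"tx":0,"ty":0,"tz":0,"rx":0,"ry":0,"rz":0,"grip":0.1},{"tx":0,"ty":0,"tz":0,"rx":0,"ry":0,"rz":0,"grip":0.1}]' 60; python3 plan.py .516 .3275 .1 6.5 20 1
```

```text
time_s: 9.15
ee_pos: [0.5172, 0.3281, 0.1393]
eef_rot: [-3.139, -0.004, 0.115]
force: [0.4, 0.4, -0.9]
grip_width: 0.0416
t 9.15 grasp [0.5172 0.3281 0.0613] yaw [-179.86   -0.26    6.59] F [ 0.4  0.4 -0.9] w 0.0416 q6 1.96 d [-0.0012 -0.0006  0.0387] n 2
[{"tx":-0.01,"ty":0,"tz":-0.48,"rx":-0.02,"ry":-0.03,"rz":0.01,"grip":1},{"tx":-0.01,"ty":0,"tz":-0.48,"rx":-0.02,"ry":-0.03,"rz":0.01,"grip":1}]
```

```bash
python3 -m pendant '[{"tx":0,"ty":0,"tz":-0.5,"rx":0,"ry":0,"rz":0,"grip":0.1},{"tx":0,"ty":0,"tz":-0.9,"rx":0,"ry":0,"rz":0,"grip":0.1},{"tx":-0.6,"ty":0,"tz":-0.7,"rx":0,"ry":0,"rz":0,"grip":0.1},{"tx":-0.9,"ty":0,"tz":0,"rx":0,"ry":0,"rz":0,"grip":0.1},{"tx":-0.9,"ty":0,"tz":0,"rx":0,"ry":0,"rz":0,"grip":0.1},{"tx":-0.5,"ty":0,"tz":0,"rx":0,"ry":0,"rz":0,"grip":0.1},{"tx":0,"ty":0,"tz":0,"rx":0,"ry":0,"rz":0,"grip":0.1}]'; python3 plan.py .402 .3146 .06 6.5 20
python3 - <<'E'
from station import ctrl
from h import *
for n in ("wrist","top","side"):
    c=ctrl.camera(n);np.savez(f"pics/{n}5.npz",**c);cv2.imwrite(f"pics/{n}5.png",c["pixels"])
    for b in blobs(c["pixels"],(0,180,100),(4,255,255),20)[1]: print("  ",n,b[0],b[1],b[2], onz(c,[b[1]],.073)[0].round(4))
E
```

```text
time_s: 9.73
ee_pos: [0.3975, 0.3131, 0.226]
eef_rot: [-3.139, -0.004, 0.113]
force: [-0.0, -0.4, 0.2]
grip_width: 0.0422
t 9.73 grasp [0.3975 0.3131 0.148 ] yaw [-179.84   -0.23    6.48] F [-0.  -0.4  0.2] w 0.0422 q6 2.05 d [ 0.0045  0.0015 -0.088 ] n 5
[{"tx":0.02,"ty":0,"tz":0.44,"rx":-0.01,"ry":-0.01,"rz":0,"grip":-1},{"tx":0.02,"ty":0,"tz":0.44,"rx":-0.01,"ry":-0.01,"rz":0,"grip":-1},{"tx":0.02,"ty":0,"tz":0.44,"rx":-0.01,"ry":-0.01,"rz":0,"grip":-1},{"tx":0.02,"ty":0,"tz":0.44,"rx":-0.01,"ry":-0.01,"rz":0,"grip":-1},{"tx":0.02,"ty":0,"tz":0.44,"rx":-0.01,"ry":-0.01,"rz":0,"grip":-1}]
   wrist 2960 [256.6 197. ] [243 141  28 114] [0.4099 0.3148 0.073 ]
   wrist 2228 [492.9 223.2] [467 193  45  69] [0.4097 0.1248 0.073 ]
   top 184 [416.6 149.2] [403 141  28  17] [ 0.5845 -0.5491  0.073 ]
   top 74 [432.2 199.2] [430 189   5  21] [ 0.4168 -0.5944  0.073 ]
   top 231 [234.7 210. ] [227 202  17  17] [0.3934 0.0609 0.073 ]
   side 230 [263.2 226.3] [257 218  14  18] [0.3798 0.1353 0.073 ]
   side 271 [245.1 263.1] [231 258  29  11] [0.4003 0.3327 0.073 ]
```

View pics/wrist5.png

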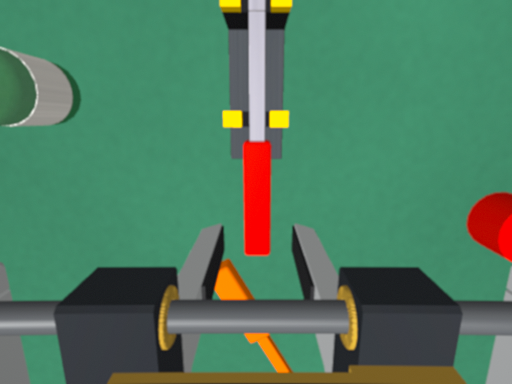

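View pics/side5.png

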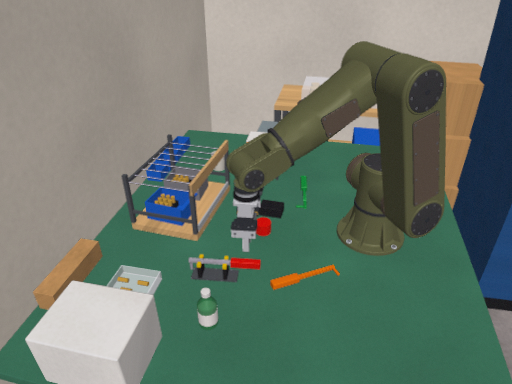

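The hook lies level on the rest, its red handle centred between the fingers (wrist (257,141–255)). I descend on the handle.

```bash
python3 -c "
from h import *
c=load('pics/wrist5.npz');P=onz(c,[(257.5,141.5),(257,254)],.073);print(P,P.mean(0))"
python3 -m pendant '[{"tx":0.05,"ty":0,"tz":0.44,"rx":-0.01,"ry":-0.04,"rz":0,"grip":0.1},{"tx":0.05,"ty":0,"tz":0.5,"rx":0,"ry":0,"rz":0,"grip":0.1},{"tx":0,"ty":0,"tz":0.5,"rx":0,"ry":0,"rz":0,"grip":0.1},{"tx":0,"ty":0,"tz":0.45,"rx":0,"ry":0,"rz":0,"grip":0.1},{"tx":0,"ty":0,"tz":0.1,"rx":0,"ry":0,"rz":0,"grip":0.1},{"tx":0,"ty":0,"tz":0,"rx":0,"ry":0,"rz":0,"grip":0.1}]'; python3 plan.py .402 .3148 .06 6.5 20
```

```text
[[0.45315067 0.31897033 0.073     ]
 [0.36118816 0.30905024 0.073     ]] [0.40716941 0.31401028 0.073     ]
time_s: 10.38
ee_pos: [0.4114, 0.3148, 0.1428]
eef_rot: [-3.138, -0.005, 0.108]
force: [0.3, -0.3, -0.1]
grip_width: 0.0425
t 10.38 grasp [0.4114 0.3148 0.0648] yaw [-179.81   -0.27    6.21] F [ 0.3 -0.3 -0.1] w 0.0425 q6 2.04 d [-0.0094  0.     -0.0048] n 1
[{"tx":-0.24,"ty":-0.03,"tz":0.12,"rx":-0.05,"ry":-0.07,"rz":-0.07,"grip":-1}]
```

```bash
python3 -m pendant '[{"tx":-0.18,"ty":-0.02,"tz":0.12,"rx":-0.05,"ry":-0.07,"rz":-0.03,"grip":0.3},{"tx":0,"ty":0,"tz":0,"rx":0,"ry":0,"rz":0,"grip":1},{"tx":0,"ty":0,"tz":0,"rx":0,"ry":0,"rz":0,"grip":1},{"tx":0,"ty":0,"tz":0,"rx":0,"ry":0,"rz":0,"grip":1}]' 60; python3 plan.py .404 .3145 .06 6.4 20
```

```text
time_s: 10.72
ee_pos: [0.4051, 0.3152, 0.1394]
eef_rot: [-3.141, -0.001, 0.11]
force: [0.1, 1.2, -1.9]
grip_width: 0.0215
t 10.72 grasp [0.4051 0.3152 0.0614] yaw [-1.7999e+02 -5.0000e-02  6.2900e+00] F [ 0.1  1.2 -1.9] w 0.0215 q6 2.05 d [-0.0011 -0.0007 -0.0014] n 1
[{"tx":-0.03,"ty":0.01,"tz":0.03,"rx":0,"ry":-0.01,"rz":-0.03,"grip":-1}]
```

```bash
python3 -m pendant '[{"tx":0,"ty":0,"tz":0,"rx":0,"ry":0,"rz":0,"grip":1},{"tx":0,"ty":0,"tz":-0.15,"rx":0,"ry":0,"rz":0,"grip":1},{"tx":0,"ty":0,"tz":-0.4,"rx":0,"ry":0,"rz":0,"grip":1},{"tx":0,"ty":0,"tz":-0.6,"rx":0,"ry":0,"rz":0,"grip":1},{"tx":0,"ty":0,"tz":-0.6,"rx":0,"ry":0,"rz":0,"grip":1},{"tx":0,"ty":0,"tz":-0.6,"rx":0,"ry":0,"rz":0,"grip":1},{"tx":0,"ty":0,"tz":-0.3,"rx":0,"ry":0,"rz":0,"grip":1},{"tx":0,"ty":0,"tz":0,"rx":0,"ry":0,"rz":0,"grip":1}]' 60; python3 plan.py .404 .3145 .16 6.4 20
python3 - <<'E'
from station import ctrl
from h import *
for n in ("wrist","top","side"):
    c=ctrl.camera(n);np.savez(f"pics/{n}6.npz",**c);cv2.imwrite(f"pics/{n}6.png",c["pixels"])
c=load("pics/side6.npz");cv2.imwrite("pics/side6c.png",cv2.resize(c["pixels"][180:320,150:330],None,fx=4,fy=4,interpolation=cv2.INTER_CUBIC))
c=load("pics/top6.npz");cv2.imwrite("pics/top6c.png",cv2.resize(c["pixels"][40:220,130:330],None,fx=4,fy=4,interpolation=cv2.INTER_CUBIC)[:600])
E
```

```text
time_s: 11.38
ee_pos: [0.4042, 0.3147, 0.2537]
eef_rot: [-3.141, -0.0, 0.11]
force: [0.0, 0.9, -1.6]
grip_width: 0.0217
t 11.38 grasp [0.4042 0.3147 0.1757] yaw [-1.7999e+02 -1.0000e-02  6.3000e+00] F [ 0.   0.9 -1.6] w 0.0217 q6 2.05 d [-0.0002 -0.0002 -0.0157] n 1
[{"tx":-0.01,"ty":0.01,"tz":0.39,"rx":0,"ry":0,"rz":-0.02,"grip":-1}]
```

View pics/side6c.png

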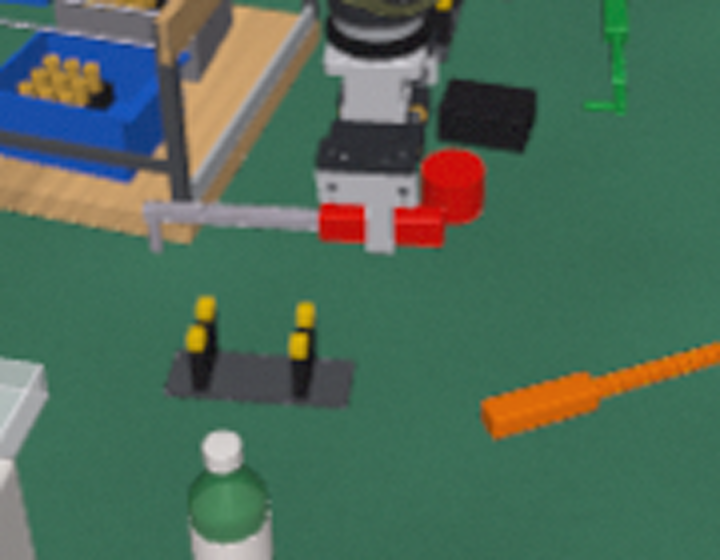

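View pics/wrist6.png

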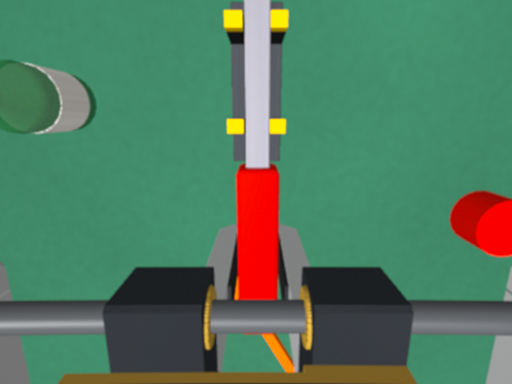

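View pics/top6c.png

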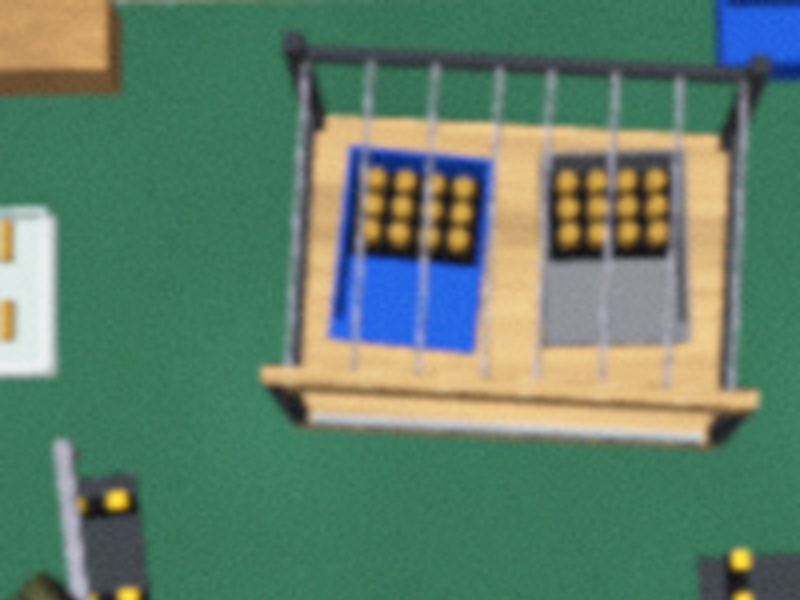

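The hook is held level in the side crop (shaft front (150,207), handle (380,222)) and the rest is free. Next I check the hook tip and the tote front.

```bash
python3 - <<'E'
from h import *
t=load("pics/top6.npz");s=load("pics/side6.npz")
print("front end",two(t,[(130+63/4,40+440/4)],s,[(150+150/4,180+207/4)]))
q=lambda x,y:(130+x/4,40+y/4)
P=onz(t,[q(330,335),q(473,352),q(493,157),q(351,146)],.105)[:,:2];print(P)
# blue mask min rect in top view
m,b=blobs(t["pixels"],(105,150,50),(125,255,255))
m[:, :205]=0;m[:,262:]=0;m[:72]=0
pts=cv2.findNonZero(m);hull=cv2.convexHull(pts);r=cv2.minAreaRect(hull);bp=cv2.boxPoints(r);print(bp)
Q=onz(t,bp,.105)[:,:2];print(Q, Q.mean(0));
c=P.mean(0);th=np.arctan2(*(P[2]-P[1]+P[3]-P[0])[::-1]);print("P centre",c,np.degrees(th), "front mid",(P[0]+P[1])/2)
S=np.array([.6035,-.0165]);a=np.radians(-4);ex=np.array([np.cos(a),np.sin(a)]);ey=np.array([-ex[1],ex[0]])
for X in P: print((X-S)@ex,(X-S)@ey)
E
```

```text
front end [[0.58314507 0.3323424  0.16798638]]
[[ 0.67663247  0.12775075]
 [ 0.66030867  0.01089543]
 [ 0.82218858 -0.00853875]
 [ 0.83372136  0.10832654]]
[[212.51218  123.39024 ]
 [217.73169   76.41463 ]
 [252.63412   80.29268 ]
 [247.41461  127.268295]]
[[ 0.6778224   0.12769475]
 [ 0.83400899  0.10838293]
 [ 0.81873489 -0.00644381]
 [ 0.66277922  0.01358568]] [0.74833638 0.06080489]
P centre [0.74821277 0.05960849] -6.945835131180447 front mid [0.66847057 0.06932309]
0.06289190210087188 0.14900082716231416
0.05475927926561912 0.03129147251054853
0.2176005176490822 0.023196802005171636
0.22095309459092993 0.14058189895271606
```

```bash
python3 plan.py .365 .0885 .165 -4 28 1
```

```text
t 11.53 grasp [0.4036 0.3143 0.172 ] yaw [179.89   0.24   6.3 ] F [ 0.  -0.2 -2.7] w 0.0213 q6 2.05 d [-0.0386 -0.2258 -0.007 ] n 9
[{"tx":-0.18,"ty":0.61,"tz":0.02,"rx":0,"ry":0.01,"rz":0.29,"grip":1},{"tx":-0.16,"ty":0.62,"tz":0.02,"rx":0,"ry":0.01,"rz":0.29,"grip":1},{"tx":-0.15,"ty":0.62,"tz":0.02,"rx":0,"ry":0.01,"rz":0.29,"grip":1},{"tx":-0.14,"ty":0.62,"tz":0.02,"rx":0,"ry":0.01,"rz":0.29,"grip":1},{"tx":-0.13,"ty":0.62,"tz":0.02,"rx":0,"ry":0.01,"rz":0.29,"grip":1},{"tx":-0.11,"ty":0.63,"tz":0.02,"rx":0,"ry":0.01,"rz":0.29,"grip":1},{"tx":-0.1,"ty":0.63,"tz":0.02,"rx":0,"ry":0.01,"rz":0.29,"grip":1},{"tx":-0.09,"ty":0.63,"tz":0.02,"rx":0,"ry":0.01,"rz":0.29,"grip":1}]
```

```bash
python3 -m pendant '[{"tx":-0.35,"ty":0.4,"tz":0,"rx":0,"ry":0,"rz":0.3,"grip":1},{"tx":-0.35,"ty":0.6,"tz":0,"rx":0,"ry":0,"rz":0.3,"grip":1},{"tx":-0.25,"ty":0.62,"tz":0,"rx":0,"ry":0,"rz":0.3,"grip":1},{"tx":-0.15,"ty":0.62,"tz":0,"rx":0,"ry":0,"rz":0.3,"grip":1},{"tx":-0.05,"ty":0.62,"tz":0,"rx":0,"ry":0,"rz":0.3,"grip":1},{"tx":0,"ty":0.62,"tz":0,"rx":0,"ry":0,"rz":0.3,"grip":1},{"tx":0,"ty":0.62,"tz":0,"rx":0,"ry":0,"rz":0.3,"grip":1},{"tx":0,"ty":0.63,"tz":0,"rx":0,"ry":0,"rz":0.3,"grip":1}]'; python3 plan.py .365 .0885 .162 -4 20 1
```

```text
time_s: 12.2
ee_pos: [0.3576, 0.116, 0.2407]
eef_rot: [3.131, 0.02, -0.058]
force: [0.1, -0.6, -2.6]
grip_width: 0.0213
t 12.2 grasp [0.3576 0.116  0.1627] yaw [179.41   1.14  -3.35] F [ 0.1 -0.6 -2.6] w 0.0213 q6 1.85 d [ 0.0074 -0.0275 -0.0007] n 2
[{"tx":0.11,"ty":0.34,"tz":0.01,"rx":0.07,"ry":0.14,"rz":0.08,"grip":1},{"tx":0.11,"ty":0.34,"tz":0.01,"rx":0.07,"ry":0.14,"rz":0.08,"grip":1}]
```

```bash
python3 -m pendant '[{"tx":0.15,"ty":0.34,"tz":0,"rx":0.07,"ry":0.14,"rz":0.08,"grip":1},{"tx":0.15,"ty":0.28,"tz":0,"rx":0.07,"ry":0.14,"rz":0.08,"grip":1},{"tx":0,"ty":0,"tz":0,"rx":0,"ry":0,"rz":0,"grip":1}]'; python3 plan.py .365 .0885 .162 -4 20 1
python3 - <<'E'
from station import ctrl
from h import *
for n in ("wrist","top","side"):
    c=ctrl.camera(n);np.savez(f"pics/{n}7.npz",**c);cv2.imwrite(f"pics/{n}7.png",c["pixels"])
c=load("pics/side7.npz");cv2.imwrite("pics/side7c.png",cv2.resize(c["pixels"][150:290,120:300],None,fx=4,fy=4,interpolation=cv2.INTER_CUBIC))
c=load("pics/top7.npz");cv2.imwrite("pics/top7c.png",cv2.resize(c["pixels"][60:210,180:330],None,fx=4,fy=4,interpolation=cv2.INTER_CUBIC)[:600])
E
```

```text
time_s: 12.45
ee_pos: [0.3665, 0.0858, 0.2375]
eef_rot: [3.139, 0.005, -0.075]
force: [-0.5, -0.4, -2.2]
grip_width: 0.0212
t 12.45 grasp [0.3665 0.0858 0.1595] yaw [179.86   0.31  -4.3 ] F [-0.5 -0.4 -2.2] w 0.0212 q6 1.78 d [-0.0015  0.0027  0.0025] n 1
[{"tx":-0.04,"ty":-0.06,"tz":-0.06,"rx":0.03,"ry":0.08,"rz":-0.07,"grip":1}]
```

View pics/side7c.png

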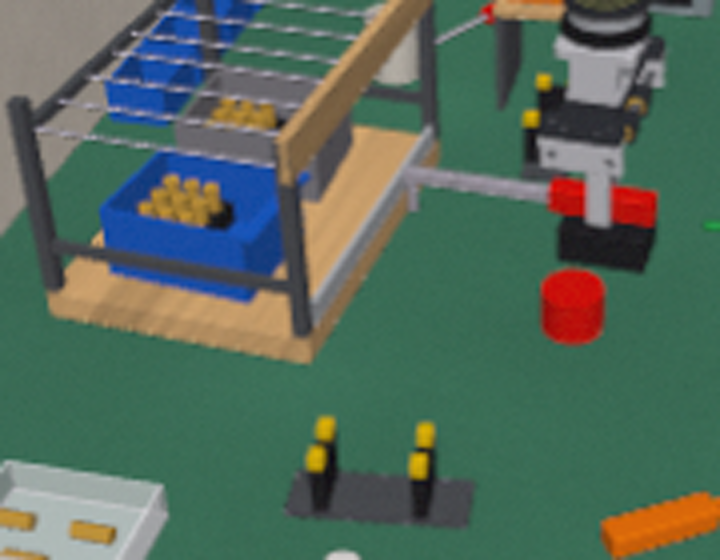

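View pics/wrist7.png

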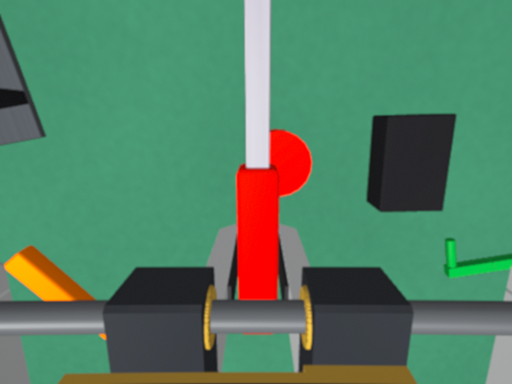

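View pics/top7c.png

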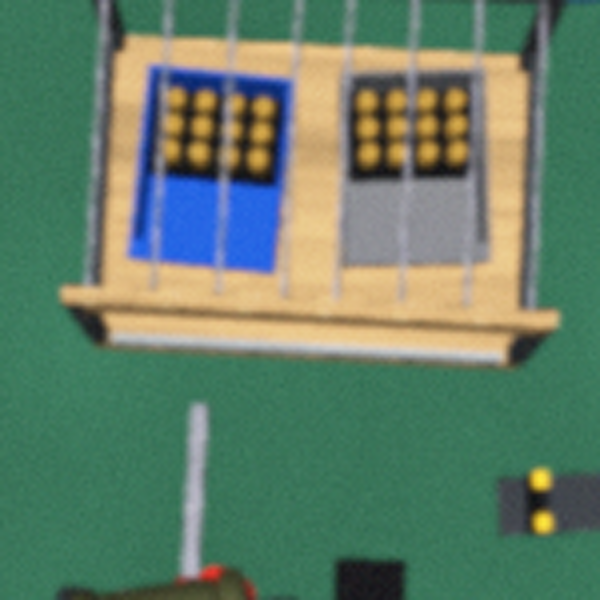

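```bash
python3 - <<'E'
from h import *
t=load("pics/top7.npz");s=load("pics/side7.npz")
for z in (.155,.165): print("front end",onz(t,[(180+198/4,60+404/4)],z))
print(two(t,[(180+198/4,60+404/4)],s,[(120+412/4,150+172/4)]), "tip from side?",two(t,[(180+198/4,60+404/4)],s,[(120+414/4,150+207/4)]))
print("store ear bias check proj", proj(s,[.552,.072,.160]),(120+412/4,150+172/4))
E
python3 plan.py .5306 .077 .161 -4 20 1
```

```text
front end [[0.54714471 0.07165759 0.155     ]]
front end [[0.54599107 0.07119085 0.165     ]]
[[0.54422604 0.07106711 0.15141405]] tip from side? [[0.54617422 0.07229591 0.11410479]]
store ear bias check proj [[219.8137753  190.81361444]] (223.0, 193.0)
t 12.6 grasp [0.3662 0.0877 0.1599] yaw [179.87   0.33  -4.17] F [-0.   0.6 -2.4] w 0.0217 q6 1.78 d [ 0.1644 -0.0107  0.0011] n 9
[{"tx":0.46,"ty":0,"tz":-0.01,"rx":0,"ry":0.01,"rz":0,"grip":1},{"tx":0.46,"ty":0,"tz":-0.01,"rx":0,"ry":0.01,"rz":0,"grip":1},{"tx":0.46,"ty":0,"tz":-0.01,"rx":0,"ry":0.01,"rz":0,"grip":1},{"tx":0.46,"ty":0,"tz":0,"rx":0,"ry":0.01,"rz":0,"grip":1},{"tx":0.46,"ty":0,"tz":0,"rx":0,"ry":0.01,"rz":0,"grip":1},{"tx":0.46,"ty":0,"tz":0,"rx":0,"ry":0.01,"rz":0,"grip":1},{"tx":0.46,"ty":0,"tz":0,"rx":0,"ry":0.01,"rz":0,"grip":1},{"tx":0.46,"ty":0,"tz":0,"rx":0,"ry":0.01,"rz":0,"grip":1}]
```

```bash
python3 -m pendant '[{"tx":0.3,"ty":0,"tz":-0.08,"rx":0,"ry":0.08,"rz":-0.04,"grip":1},{"tx":0.5,"ty":0,"tz":-0.06,"rx":0,"ry":0,"rz":0,"grip":1},{"tx":0.5,"ty":0,"tz":0,"rx":0,"ry":0,"rz":0,"grip":1},{"tx":0.5,"ty":0,"tz":0,"rx":0,"ry":0,"rz":0,"grip":1}]'; python3 plan.py .5355 .0766 .166 -4 20 1
```

```text
time_s: 12.93
ee_pos: [0.4372, 0.0863, 0.2422]
eef_rot: [3.139, 0.004, -0.064]
force: [0.0, 0.9, -1.7]
grip_width: 0.0219
t 12.93 grasp [0.4372 0.0863 0.1642] yaw [179.84   0.23  -3.67] F [ 0.   0.9 -1.7] w 0.0219 q6 1.75 d [ 0.0983 -0.0097  0.0018] n 5
[{"tx":0.49,"ty":0.02,"tz":-0.01,"rx":0.01,"ry":0.01,"rz":0.02,"grip":1},{"tx":0.49,"ty":0.02,"tz":-0.01,"rx":0.01,"ry":0.01,"rz":0.02,"grip":1},{"tx":0.49,"ty":0.02,"tz":-0.01,"rx":0.01,"ry":0.01,"rz":0.02,"grip":1},{"tx":0.49,"ty":0.02,"tz":-0.01,"rx":0.01,"ry":0.01,"rz":0.02,"grip":1},{"tx":0.49,"ty":0.01,"tz":-0.01,"rx":0.01,"ry":0.01,"rz":0.02,"grip":1}]
```

```bash
python3 -m pendant '[{"tx":0.49,"ty":0.04,"tz":-0.02,"rx":0.02,"ry":0.04,"rz":0.06,"grip":1},{"tx":0.49,"ty":0.03,"tz":0,"rx":0,"ry":0,"rz":0.02,"grip":1},{"tx":0.49,"ty":0.02,"tz":0,"rx":0,"ry":0,"rz":0,"grip":1},{"tx":0.49,"ty":0.02,"tz":0,"rx":0,"ry":0,"rz":0,"grip":1},{"tx":0.35,"ty":0,"tz":0,"rx":0,"ry":0,"rz":0,"grip":1},{"tx":0,"ty":0,"tz":0,"rx":0,"ry":0,"rz":0,"grip":1}]'; python3 plan.py .5355 .0766 .166 -4 20 1
python3 - <<'E'
from station import ctrl
from h import *
for n in ("wrist","top","side"):
    c=ctrl.camera(n);np.savez(f"pics/{n}8.npz",**c);cv2.imwrite(f"pics/{n}8.png",c["pixels"])
c=load("pics/side8.npz");cv2.imwrite("pics/side8c.png",cv2.resize(c["pixels"][150:250,120:280],None,fx=5,fy=5,interpolation=cv2.INTER_CUBIC))
c=load("pics/top8.npz");cv2.imwrite("pics/top8c.png",cv2.resize(c["pixels"][60:160,190:290],None,fx=6,fy=6,interpolation=cv2.INTER_CUBIC)[:600])
E
```

```text
time_s: 13.43
ee_pos: [0.5344, 0.0822, 0.2391]
eef_rot: [3.14, 0.007, -0.061]
force: [0.1, -0.5, -1.9]
grip_width: 0.0219
t 13.43 grasp [0.5344 0.0822 0.1611] yaw [179.89   0.4   -3.51] F [ 0.1 -0.5 -1.9] w 0.0219 q6 1.72 d [ 0.0011 -0.0056  0.0049] n 1
[{"tx":0.03,"ty":0.14,"tz":-0.12,"rx":0.03,"ry":0.1,"rz":0.12,"grip":1}]
```

View pics/side8c.png

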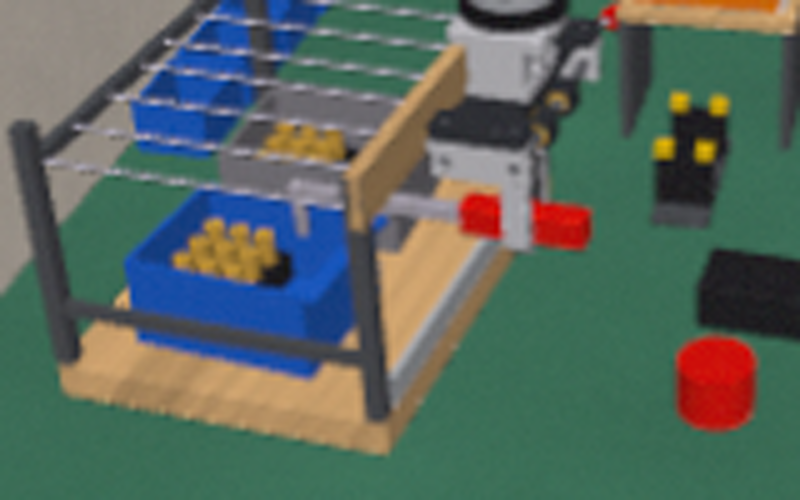

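View pics/wrist8.png

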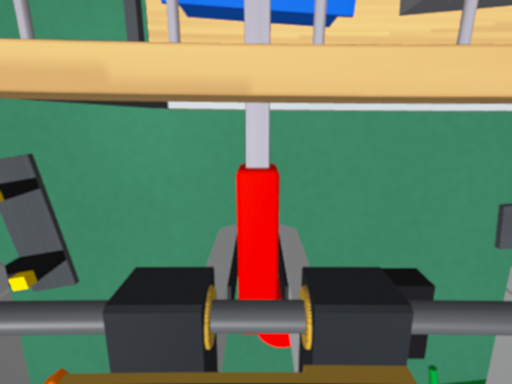

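View pics/top8c.png

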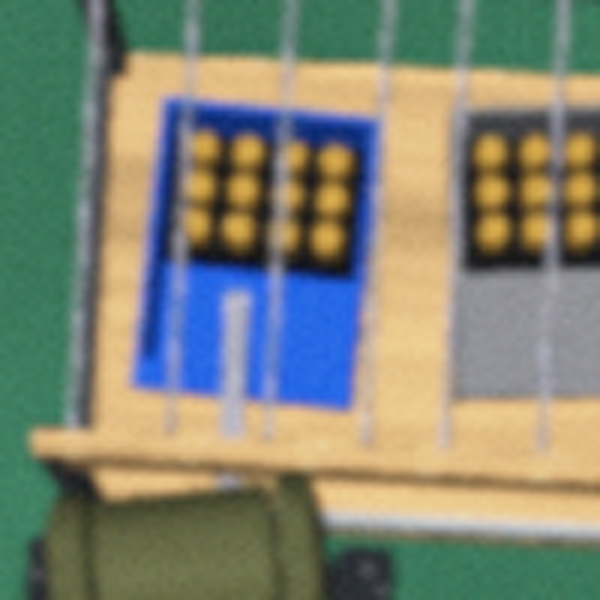

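Top crop: shaft end (238,290) is inside the tote's empty front part, between lip (y≈393) and insert (y≈270). It is about 3 mm left of the lip's middle. I shift slightly and lower.

```bash
python3 -m pendant '[{"tx":-0.12,"ty":0.12,"tz":0.05,"rx":0.03,"ry":0.1,"rz":0.12,"grip":1},{"tx":0,"ty":0.02,"tz":0.15,"rx":0,"ry":0,"rz":0,"grip":1},{"tx":0,"ty":0,"tz":0.25,"rx":0,"ry":0,"rz":0,"grip":1},{"tx":0,"ty":0,"tz":0.25,"rx":0,"ry":0,"rz":0,"grip":1},{"tx":0,"ty":0,"tz":0.2,"rx":0,"ry":0,"rz":0,"grip":1},{"tx":0,"ty":0,"tz":0,"rx":0,"ry":0,"rz":0,"grip":1}]'; python3 plan.py .525 .078 .122 -4 20 1
```

```text
time_s: 14.08
ee_pos: [0.5237, 0.0772, 0.1999]
eef_rot: [-3.141, 0.0, -0.069]
force: [0.1, -0.9, -2.2]
grip_width: 0.0212
t 14.08 grasp [0.5237 0.0772 0.1219] yaw [-1.7999e+02  1.0000e-02 -3.9600e+00] F [ 0.1 -0.9 -2.2] w 0.0212 q6 1.72 d [0.0013 0.0008 0.0001] n 1
[{"tx":0.03,"ty":-0.02,"tz":0,"rx":0,"ry":0,"rz":0.01,"grip":1}]
```

```bash
python3 -m pendant '[{"tx":-0.1,"ty":0,"tz":0,"rx":0,"ry":0,"rz":0,"grip":1},{"tx":-0.1,"ty":0,"tz":0,"rx":0,"ry":0,"rz":0,"grip":1},{"tx":-0.1,"ty":0,"tz":0,"rx":0,"ry":0,"rz":0,"grip":1},{"tx":-0.08,"ty":0,"tz":0,"rx":0,"ry":0,"rz":0,"grip":1},{"tx":-0.08,"ty":0,"tz":0,"rx":0,"ry":0,"rz":0,"grip":1},{"tx":-0.08,"ty":0,"tz":0,"rx":0,"ry":0,"rz":0,"grip":1}]'; python3 plan.py .5 .08 .122 -4 20 1
```

```text
time_s: 14.58
ee_pos: [0.501, 0.0788, 0.1999]
eef_rot: [-3.141, -0.002, -0.069]
force: [2.7, 0.1, -4.0]
grip_width: 0.0215
t 14.58 grasp [0.501  0.0788 0.1219] yaw [-1.7998e+02 -1.1000e-01 -3.9800e+00] F [ 2.7  0.1 -4. ] w 0.0215 q6 1.72 d [-0.001   0.0012  0.0001] n 1
[{"tx":-0.03,"ty":-0.03,"tz":0,"rx":-0.01,"ry":-0.03,"rz":0.01,"grip":1}]
```

```bash
python3 - <<'E'
from station import ctrl
from h import *
for n in ("top","side"):
    c=ctrl.camera(n);np.savez(f"pics/{n}9.npz",**c);cv2.imwrite(f"pics/{n}9.png",c["pixels"])
a=cv2.resize(load("pics/side9.npz")["pixels"][165:250,120:230],None,fx=4.5,fy=4.5,interpolation=cv2.INTER_CUBIC)
b=cv2.resize(load("pics/top9.npz")["pixels"][70:160,195:270],None,fx=4.5,fy=4.5,interpolation=cv2.INTER_CUBIC)
h=max(a.shape[0],b.shape[0]);p=lambda i:cv2.copyMakeBorder(i,0,h-i.shape[0],0,0,0)
o=np.hstack([p(b),p(a)]);o=cv2.resize(o,None,fx=min(1,800/o.shape[1]),fy=min(1,800/o.shape[1]));cv2.imwrite("pics/c9.png",o);print(o.shape)
E
```

```text
(389, 800, 3)
```

View pics/c9.png

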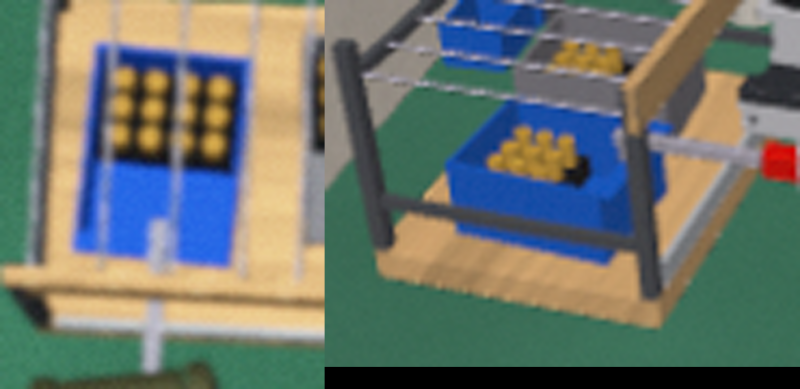

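```bash
python3 -m pendant '[{"tx":-0.06,"ty":0,"tz":0,"rx":0,"ry":0,"rz":0,"grip":1},{"tx":-0.08,"ty":0,"tz":0,"rx":0,"ry":0,"rz":0,"grip":1},{"tx":-0.08,"ty":0,"tz":0,"rx":0,"ry":0,"rz":0,"grip":1},{"tx":-0.08,"ty":0,"tz":0,"rx":0,"ry":0,"rz":0,"grip":1},{"tx":-0.08,"ty":0,"tz":0,"rx":0,"ry":0,"rz":0,"grip":1}]'; python3 plan.py .44 .083 .122 -4 20 1
```

```text
time_s: 15.1
ee_pos: [0.4849, 0.0799, 0.2001]
eef_rot: [-3.141, -0.003, -0.069]
force: [3.6, -0.2, -3.8]
grip_width: 0.0214
t 15.1 grasp [0.4849 0.0799 0.1221] yaw [-1.7997e+02 -1.5000e-01 -3.9700e+00] F [ 3.6 -0.2 -3.8] w 0.0214 q6 1.73 d [-0.0449  0.0031 -0.0001] n 3
[{"tx":-0.38,"ty":0,"tz":0,"rx":0,"ry":-0.01,"rz":0,"grip":1},{"tx":-0.38,"ty":0,"tz":0,"rx":0,"ry":-0.01,"rz":0,"grip":1},{"tx":-0.38,"ty":0,"tz":0,"rx":0,"ry":-0.01,"rz":0,"grip":1}]
```

Steady pull of about 3.6 N; the tote is sliding.

```bash
python3 -m pendant '[{"tx":-0.09,"ty":0,"tz":0,"rx":0,"ry":0,"rz":0,"grip":1},{"tx":-0.09,"ty":0,"tz":0,"rx":0,"ry":0,"rz":0,"grip":1},{"tx":-0.09,"ty":0,"tz":0,"rx":0,"ry":0,"rz":0,"grip":1},{"tx":-0.09,"ty":0,"tz":0,"rx":0,"ry":0,"rz":0,"grip":1},{"tx":-0.09,"ty":0,"tz":0,"rx":0,"ry":0,"rz":0,"grip":1},{"tx":-0.09,"ty":0,"tz":0,"rx":0,"ry":0,"rz":0,"grip":1}]'; python3 plan.py .44 .083 .122 -4 20 1
cat > look.py <<'E'
import sys
from station import ctrl
from h import *
k=sys.argv[1]
for n in ("top","side"):
    c=ctrl.camera(n);np.savez(f"pics/{n}{k}.npz",**c)
a=cv2.resize(load(f"pics/side{k}.npz")["pixels"][165:250,120:230],None,fx=4.3,fy=4.3,interpolation=cv2.INTER_CUBIC)
b=cv2.resize(load(f"pics/top{k}.npz")["pixels"][75:165,195:270],None,fx=4.3,fy=4.3,interpolation=cv2.INTER_CUBIC)
h=max(a.shape[0],b.shape[0]);p=lambda i:cv2.copyMakeBorder(i,0,h-i.shape[0],0,0,0)
cv2.imwrite(f"pics/c{k}.png",np.hstack([p(b),p(a)]))
m,_=blobs(load(f"pics/top{k}.npz")["pixels"],(105,150,50),(125,255,255));m[:,:205]=0;m[:,262:]=0;m[:72]=0
r=cv2.boxPoints(cv2.minAreaRect(cv2.findNonZero(m)));Q=onz(load(f"pics/top{k}.npz"),r,.105)[:,:2]
S=np.array([.6035,-.0165]);a=np.radians(-4);ex=np.array([np.cos(a),np.sin(a)]);ey=np.array([-ex[1],ex[0]])
print(np.c_[r,(Q-S)@ex,(Q-S)@ey].round(4))
E
python3 look.py 10
```

```text
time_s: 15.6
ee_pos: [0.4609, 0.0816, 0.2001]
eef_rot: [-3.141, -0.003, -0.069]
force: [3.9, 0.4, -4.0]
grip_width: 0.0215
t 15.6 grasp [0.4609 0.0816 0.1221] yaw [-1.7997e+02 -1.6000e-01 -3.9800e+00] F [ 3.9  0.4 -4. ] w 0.0215 q6 1.74 d [-0.0209  0.0014 -0.0001] n 2
[{"tx":-0.26,"ty":0,"tz":0,"rx":0,"ry":-0.02,"rz":0,"grip":1},{"tx":-0.26,"ty":0,"tz":0,"rx":0,"ry":-0.02,"rz":0,"grip":1}]
[[2.119024e+02 1.388781e+02 1.290000e-02 1.481000e-01]
 [2.170976e+02 9.212200e+01 1.686000e-01 1.398000e-01]
 [2.516707e+02 9.596340e+01 1.615000e-01 2.550000e-02]
 [2.464756e+02 1.427195e+02 6.000000e-03 3.460000e-02]]
```

View pics/c10.png

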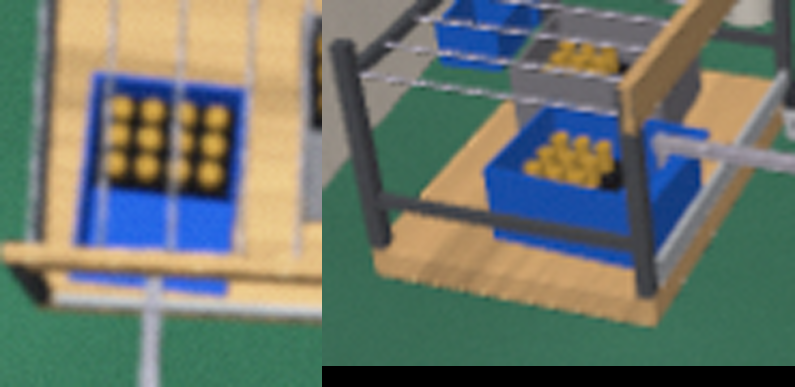

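The tote slides freely at about 4 N, 12 mm (right corner) to 19 mm (left corner) short of the stop. I go slower now.

```bash
python3 -m pendant '[{"tx":-0.06,"ty":0,"tz":0,"rx":0,"ry":0,"rz":0,"grip":1},{"tx":-0.06,"ty":0,"tz":0,"rx":0,"ry":0,"rz":0,"grip":1},{"tx":-0.06,"ty":0,"tz":0,"rx":0,"ry":0,"rz":0,"grip":1},{"tx":-0.05,"ty":0,"tz":0,"rx":0,"ry":0,"rz":0,"grip":1}]'; python3 plan.py .44 .083 .122 -4 20 1|head -1;  python3 -m pendant '[{"tx":-0.04,"ty":0,"tz":0,"rx":0,"ry":0,"rz":0,"grip":1},{"tx":-0.04,"ty":0,"tz":0,"rx":0,"ry":0,"rz":0,"grip":1}]';
```

```text
time_s: 16.03
ee_pos: [0.4515, 0.0823, 0.2005]
eef_rot: [-3.141, -0.004, -0.069]
force: [5.2, -0.2, -4.6]
grip_width: 0.0217
t 16.03 grasp [0.4515 0.0823 0.1225] yaw [-179.96   -0.24   -3.97] F [ 5.2 -0.2 -4.6] w 0.0217 q6 1.74 d [-0.0115  0.0007 -0.0005] n 1
time_s: 16.2
ee_pos: [0.4485, 0.0825, 0.2006]
eef_rot: [-3.141, -0.006, -0.069]
force: [15.7, -1.2, -7.5]
grip_width: 0.0215
```

```bash
python3 -m pendant '[{"tx":0.02,"ty":0,"tz":0,"rx":0,"ry":0,"rz":0,"grip":1}]'; python3 look.py 11
```

```text
time_s: 16.28
ee_pos: [0.4491, 0.0825, 0.2007]
eef_rot: [-3.141, -0.007, -0.069]
force: [0.2, -0.2, -1.4]
grip_width: 0.0221
[[ 2.117282e+02  1.445721e+02 -5.800000e-03  1.477000e-01]
 [ 2.140665e+02  9.663740e+01  1.531000e-01  1.489000e-01]
 [ 2.485454e+02  9.831930e+01  1.532000e-01  3.540000e-02]
 [ 2.462071e+02  1.462540e+02 -5.700000e-03  3.490000e-02]]
```

View pics/c11.png

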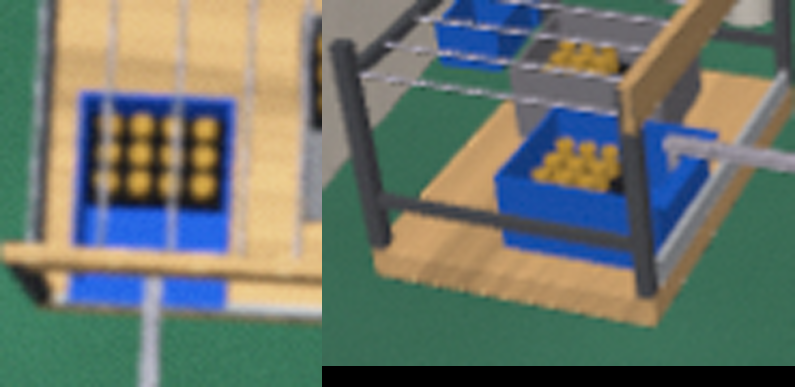

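The tote now reads square: both lip corners at shelf x = -5.8 mm, with -6 being flush. The pull briefly spiked to 15.7 N at the stop, so I eased off straight away. Now a gentle seating pull to confirm.

```bash
python3 -m pendant '[{"tx":-0.02,"ty":0,"tz":0,"rx":0,"ry":0,"rz":0,"grip":1}]';python3 -m pendant '[{"tx":-0.02,"ty":0,"tz":0,"rx":0,"ry":0,"rz":0,"grip":1}]'
```

```text
time_s: 16.47
ee_pos: [0.4485, 0.0825, 0.2007]
eef_rot: [-3.141, -0.007, -0.069]
force: [11.1, -0.3, -5.1]
grip_width: 0.0216
time_s: 16.55
ee_pos: [0.4483, 0.0825, 0.201]
eef_rot: [-3.14, -0.009, -0.069]
force: [11.7, -1.1, -7.1]
grip_width: 0.0219
```

It's firm against the stop, with no motion at 11 N. Next I unhook: forward about 14 mm off the wall, then up.

```bash
python3 -m pendant '[{"tx":0.05,"ty":0,"tz":0,"rx":0,"ry":0,"rz":0,"grip":1},{"tx":0.12,"ty":0,"tz":0,"rx":0,"ry":0,"rz":0,"grip":1},{"tx":0.15,"ty":0,"tz":0,"rx":0,"ry":-0.05,"rz":0,"grip":1},{"tx":0.1,"ty":0,"tz":0,"rx":0,"ry":0,"rz":0,"grip":1},{"tx":0,"ty":0,"tz":0,"rx":0,"ry":0,"rz":0,"grip":1}]'; python3 plan.py .465 .0815 .165 -4 10 1;python3 look.py 12
```

```text
time_s: 16.97
ee_pos: [0.4661, 0.0813, 0.201]
eef_rot: [-3.141, -0.003, -0.069]
force: [-0.1, -0.2, -2.7]
grip_width: 0.0217
t 16.97 grasp [0.4661 0.0813 0.123 ] yaw [-179.95   -0.19   -3.97] F [-0.1 -0.2 -2.7] w 0.0217 q6 1.73 d [-0.0011  0.0002  0.042 ] n 5
[{"tx":0,"ty":0,"tz":-0.21,"rx":0,"ry":-0.01,"rz":0,"grip":1},{"tx":0,"ty":0,"tz":-0.21,"rx":0,"ry":-0.01,"rz":0,"grip":1},{"tx":-0.01,"ty":0,"tz":-0.21,"rx":0,"ry":-0.01,"rz":0,"grip":1},{"tx":-0.01,"ty":0,"tz":-0.21,"rx":0,"ry":-0.01,"rz":0,"grip":1},{"tx":-0.01,"ty":0,"tz":-0.21,"rx":0,"ry":-0.01,"rz":0,"grip":1}]
[[ 2.117353e+02  1.445588e+02 -5.800000e-03  1.476000e-01]
 [ 2.140159e+02  9.666740e+01  1.530000e-01  1.491000e-01]
 [ 2.485091e+02  9.831000e+01  1.532000e-01  3.550000e-02]
 [ 2.462285e+02  1.462014e+02 -5.500000e-03  3.480000e-02]]
```

View pics/c12.png

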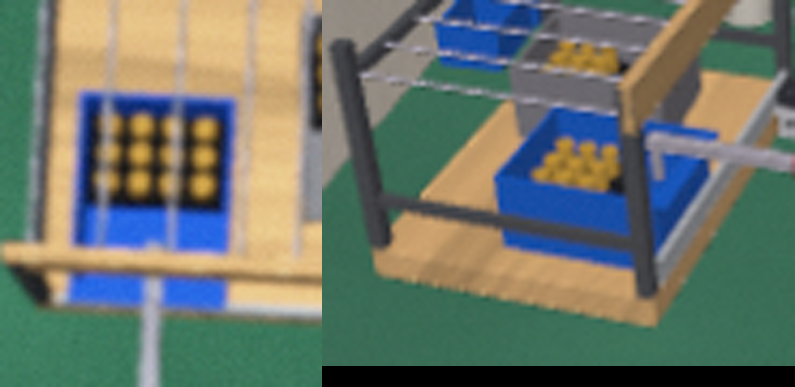

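The tote hasn't moved and the prong is free of the wall. Now up, then out.

```bash
python3 -m pendant '[{"tx":0,"ty":0,"tz":-0.2,"rx":0,"ry":-0.03,"rz":0,"grip":1},{"tx":0,"ty":0,"tz":-0.25,"rx":0,"ry":0,"rz":0,"grip":1},{"tx":0,"ty":0,"tz":-0.25,"rx":0,"ry":0,"rz":0,"grip":1},{"tx":0,"ty":0,"tz":-0.25,"rx":0,"ry":0,"rz":0,"grip":1},{"tx":0,"ty":0,"tz":-0.05,"rx":0,"ry":0,"rz":0,"grip":1},{"tx":0,"ty":0,"tz":0,"rx":0,"ry":0,"rz":0,"grip":1}]'; python3 plan.py .35 .0895 .165 -4 20 1;python3 look.py 13
```

```text
time_s: 17.57
ee_pos: [0.4648, 0.0814, 0.2459]
eef_rot: [-3.141, -0.001, -0.069]
force: [-0.0, -0.0, -1.9]
grip_width: 0.0217
t 17.57 grasp [0.4648 0.0814 0.1679] yaw [-1.7994e+02 -5.0000e-02 -3.9600e+00] F [-0.  -0.  -1.9] w 0.0217 q6 1.73 d [-0.1148  0.0081 -0.0029] n 6
[{"tx":-0.48,"ty":0,"tz":0.01,"rx":0,"ry":0,"rz":0,"grip":1},{"tx":-0.48,"ty":0,"tz":0.01,"rx":0,"ry":0,"rz":0,"grip":1},{"tx":-0.48,"ty":0,"tz":0.01,"rx":0,"ry":0,"rz":0,"grip":1},{"tx":-0.48,"ty":0,"tz":0.01,"rx":0,"ry":0,"rz":0,"grip":1},{"tx":-0.48,"ty":0,"tz":0.01,"rx":0,"ry":0,"rz":0,"grip":1},{"tx":-0.48,"ty":0,"tz":0.01,"rx":0,"ry":0,"rz":0,"grip":1}]
[[ 2.117305e+02  1.445234e+02 -5.700000e-03  1.477000e-01]
 [ 2.140665e+02  9.663740e+01  1.531000e-01  1.489000e-01]
 [ 2.485454e+02  9.831930e+01  1.532000e-01  3.540000e-02]
 [ 2.462095e+02  1.462053e+02 -5.500000e-03  3.490000e-02]]
```

View pics/c13.png

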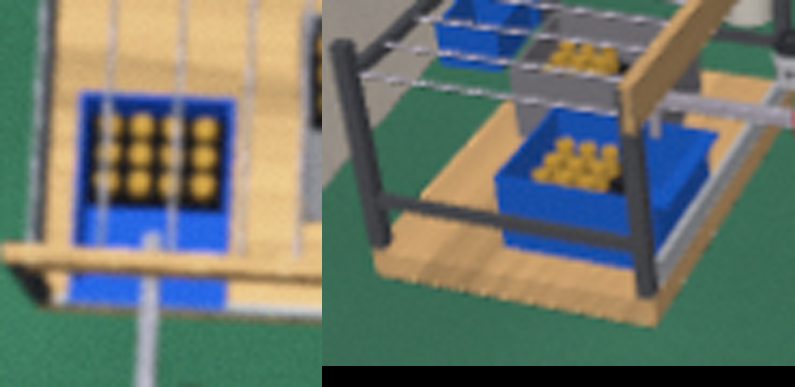

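```bash
python3 -m pendant '[{"tx":-0.15,"ty":0,"tz":0,"rx":0,"ry":0,"rz":0,"grip":1},{"tx":-0.3,"ty":0,"tz":0,"rx":0,"ry":0,"rz":0,"grip":1},{"tx":-0.5,"ty":0,"tz":0,"rx":0,"ry":0,"rz":0,"grip":1},{"tx":-0.5,"ty":0,"tz":0,"rx":0,"ry":0,"rz":0,"grip":1},{"tx":-0.5,"ty":0,"tz":0,"rx":0,"ry":0,"rz":0,"grip":1},{"tx":-0.5,"ty":0,"tz":0,"rx":0,"ry":0,"rz":0,"grip":1},{"tx":-0.4,"ty":0,"tz":0,"rx":0,"ry":0,"rz":0,"grip":1}]'; python3 plan.py .375 .309 .165 6.4 24 1
```

```text
time_s: 18.25
ee_pos: [0.3446, 0.089, 0.2412]
eef_rot: [3.141, 0.007, -0.07]
force: [0.5, 0.6, -2.6]
grip_width: 0.0215
t 18.25 grasp [0.3446 0.089  0.1632] yaw [179.97   0.39  -4.02] F [ 0.5  0.6 -2.6] w 0.0215 q6 1.79 d [0.0304 0.22   0.0018] n 10
[{"tx":0.04,"ty":-0.55,"tz":-0.01,"rx":0,"ry":0.01,"rz":-0.26,"grip":1},{"tx":0.05,"ty":-0.55,"tz":-0.01,"rx":0,"ry":0.01,"rz":-0.26,"grip":1},{"tx":0.06,"ty":-0.55,"tz":-0.01,"rx":0,"ry":0.01,"rz":-0.26,"grip":1},{"tx":0.07,"ty":-0.55,"tz":-0.01,"rx":0,"ry":0.01,"rz":-0.26,"grip":1},{"tx":0.08,"ty":-0.55,"tz":-0.01,"rx":0,"ry":0.01,"rz":-0.26,"grip":1},{"tx":0.09,"ty":-0.55,"tz":0,"rx":0,"ry":0.01,"rz":-0.26,"grip":1},{"tx":0.1,"ty":-0.55,"tz":0,"rx":0,"ry":0.01,"rz":-0.26,"grip":1},{"tx":0.11,"ty":-0.54,"tz":0,"rx":0,"ry":0.01,"rz":-0.26,"grip":1}]
```

```bash
python3 -m pendant '[{"tx":0,"ty":-0.4,"tz":-0.05,"rx":0,"ry":0.08,"rz":-0.3,"grip":1},{"tx":0,"ty":-0.55,"tz":-0.05,"rx":0,"ry":0,"rz":-0.3,"grip":1},{"tx":0,"ty":-0.6,"tz":0,"rx":0,"ry":0,"rz":-0.3,"grip":1},{"tx":0.05,"ty":-0.6,"tz":0,"rx":0,"ry":0,"rz":-0.3,"grip":1},{"tx":0.05,"ty":-0.6,"tz":0,"rx":0,"ry":0,"rz":-0.3,"grip":1},{"tx":0.1,"ty":-0.6,"tz":0,"rx":0,"ry":0,"rz":-0.3,"grip":1},{"tx":0.1,"ty":-0.6,"tz":0,"rx":0,"ry":0,"rz":-0.3,"grip":1},{"tx":0.1,"ty":-0.6,"tz":0,"rx":0,"ry":0,"rz":-0.3,"grip":1}]'; python3 plan.py .395 .3135 .15 6.4 24 1
```

```text
time_s: 18.92
ee_pos: [0.3513, 0.2756, 0.2421]
eef_rot: [3.14, 0.006, 0.1]
force: [1.0, 0.1, -1.9]
grip_width: 0.0215
t 18.92 grasp [0.3513 0.2756 0.1641] yaw [179.9    0.33   5.71] F [ 1.   0.1 -1.9] w 0.0215 q6 2.05 d [ 0.0437  0.0379 -0.0141] n 3
[{"tx":0.39,"ty":-0.28,"tz":0.11,"rx":0.01,"ry":0.03,"rz":-0.06,"grip":1},{"tx":0.39,"ty":-0.28,"tz":0.12,"rx":0.01,"ry":0.03,"rz":-0.06,"grip":1},{"tx":0.4,"ty":-0.27,"tz":0.12,"rx":0.01,"ry":0.03,"rz":-0.06,"grip":1}]
```

```bash
python3 -m pendant '[{"tx":0.4,"ty":-0.28,"tz":0,"rx":0.01,"ry":0.08,"rz":-0.1,"grip":1},{"tx":0.4,"ty":-0.28,"tz":0,"rx":0,"ry":0,"rz":-0.03,"grip":1},{"tx":0.4,"ty":-0.25,"tz":0,"rx":0,"ry":0,"rz":0,"grip":1},{"tx":0.05,"ty":0,"tz":0,"rx":0,"ry":0,"rz":0,"grip":1},{"tx":0,"ty":0,"tz":0,"rx":0,"ry":0,"rz":0,"grip":1}]'; python3 plan.py .4045 .3150 .11 6.35 12 1
python3 - <<'E'
from station import ctrl
from h import *
for n in ("wrist","top","side"):
    c=ctrl.camera(n);np.savez(f"pics/{n}14.npz",**c);cv2.imwrite(f"pics/{n}14.png",c["pixels"])
c=load("pics/side14.npz");cv2.imwrite("pics/side14c.png",cv2.resize(c["pixels"][200:320,160:320],None,fx=4,fy=4,interpolation=cv2.INTER_CUBIC))
E
```

```text
time_s: 19.33
ee_pos: [0.396, 0.3184, 0.2385]
eef_rot: [3.139, 0.005, 0.116]
force: [0.3, -0.2, -2.6]
grip_width: 0.0214
t 19.33 grasp [0.396  0.3184 0.1605] yaw [179.84   0.3    6.66] F [ 0.3 -0.2 -2.6] w 0.0214 q6 2.06 d [ 0.0085 -0.0034 -0.0505] n 5
[{"tx":0.04,"ty":0.02,"tz":0.25,"rx":0.01,"ry":0.01,"rz":0.02,"grip":1},{"tx":0.04,"ty":0.02,"tz":0.25,"rx":0.01,"ry":0.01,"rz":0.02,"grip":1},{"tx":0.04,"ty":0.02,"tz":0.25,"rx":0.01,"ry":0.01,"rz":0.02,"grip":1},{"tx":0.04,"ty":0.02,"tz":0.25,"rx":0.01,"ry":0.01,"rz":0.02,"grip":1},{"tx":0.04,"ty":0.02,"tz":0.25,"rx":0.01,"ry":0.01,"rz":0.02,"grip":1}]
```

View pics/side14c.png

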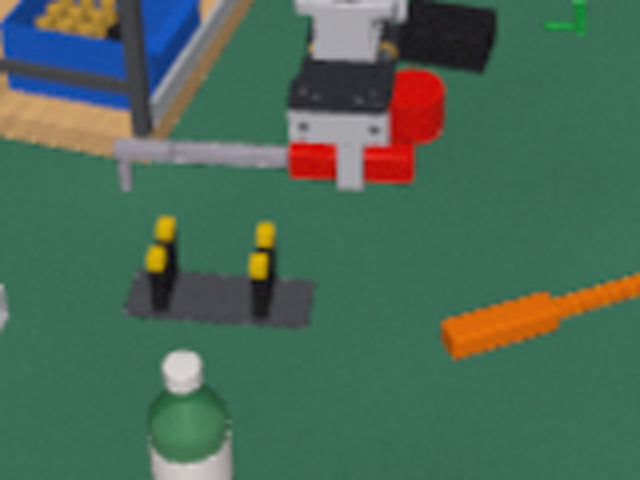

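View pics/wrist14.png

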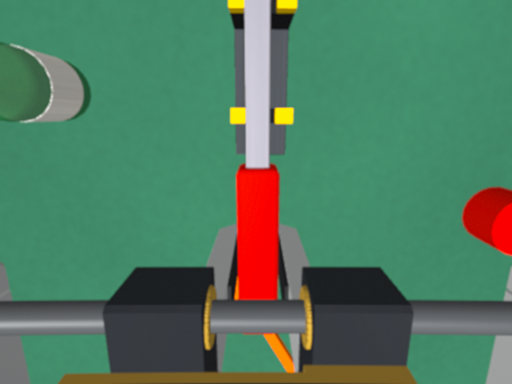

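```bash
python3 -m pendant '[{"tx":0.12,"ty":0.07,"tz":0.3,"rx":0.02,"ry":0.06,"rz":0.06,"grip":1},{"tx":0.08,"ty":0.03,"tz":0.4,"rx":0,"ry":0,"rz":0,"grip":1},{"tx":0,"ty":0,"tz":0.4,"rx":0,"ry":0,"rz":0,"grip":1},{"tx":0,"ty":0,"tz":0.3,"rx":0,"ry":0,"rz":0,"grip":1},{"tx":0,"ty":0,"tz":0.1,"rx":0,"ry":0,"rz":0,"grip":1},{"tx":0,"ty":0,"tz":0,"rx":0,"ry":0,"rz":0,"grip":1}]'; python3 plan.py .4045 .3150 .061 6.35 6 1
```

```text
time_s: 19.98
ee_pos: [0.402, 0.312, 0.1791]
eef_rot: [-3.141, -0.003, 0.11]
force: [0.2, 0.3, -2.2]
grip_width: 0.0218
t 19.98 grasp [0.402  0.312  0.1011] yaw [-1.7998e+02 -1.5000e-01  6.2900e+00] F [ 0.2  0.3 -2.2] w 0.0218 q6 2.05 d [ 0.0025  0.003  -0.0401] n 7
[{"tx":0.01,"ty":-0.01,"tz":0.14,"rx":0,"ry":-0.01,"rz":0,"grip":1},{"tx":0.01,"ty":-0.01,"tz":0.14,"rx":0,"ry":-0.01,"rz":0,"grip":1},{"tx":0.01,"ty":-0.01,"tz":0.14,"rx":0,"ry":-0.01,"rz":0,"grip":1},{"tx":0.01,"ty":-0.01,"tz":0.14,"rx":0,"ry":-0.01,"rz":0,"grip":1},{"tx":0.01,"ty":-0.01,"tz":0.14,"rx":0,"ry":-0.01,"rz":0,"grip":1},{"tx":0.01,"ty":-0.01,"tz":0.14,"rx":0,"ry":-0.01,"rz":0,"grip":1},{"tx":0.01,"ty":-0.01,"tz":0.14,"rx":0,"ry":-0.01,"rz":0,"grip":1}]
```

```bash
python3 -m pendant '[{"tx":0.07,"ty":-0.07,"tz":0.1,"rx":0,"ry":-0.03,"rz":0,"grip":1},{"tx":0,"ty":0,"tz":0.15,"rx":0,"ry":0,"rz":0,"grip":1},{"tx":0,"ty":0,"tz":0.15,"rx":0,"ry":0,"rz":0,"grip":1},{"tx":0,"ty":0,"tz":0.05,"rx":0,"ry":0,"rz":0,"grip":1},{"tx":0,"ty":0,"tz":0,"rx":0,"ry":0,"rz":0,"grip":1}]'; python3 plan.py .4045 .3150 .061 6.35 6 1
python3 - <<'E'
from station import ctrl
from h import *
for n in ("wrist",):
    c=ctrl.camera(n);np.savez(f"pics/{n}15.npz",**c);cv2.imwrite(f"pics/{n}15.png",c["pixels"])
E
```

```text
time_s: 20.4
ee_pos: [0.4049, 0.3155, 0.1618]
eef_rot: [-3.14, -0.003, 0.11]
force: [0.4, 0.3, -2.6]
grip_width: 0.0217
t 20.4 grasp [0.4049 0.3155 0.0838] yaw [-179.89   -0.18    6.28] F [ 0.4  0.3 -2.6] w 0.0217 q6 2.05 d [-0.0004 -0.0005 -0.0228] n 4
[{"tx":0,"ty":0,"tz":0.14,"rx":-0.01,"ry":-0.01,"rz":0,"grip":1},{"tx":0,"ty":0,"tz":0.14,"rx":-0.01,"ry":-0.01,"rz":0,"grip":1},{"tx":0,"ty":0,"tz":0.14,"rx":-0.01,"ry":-0.01,"rz":0,"grip":1},{"tx":0,"ty":0,"tz":0.14,"rx":-0.01,"ry":-0.01,"rz":0,"grip":1}]
```

View pics/wrist15.png

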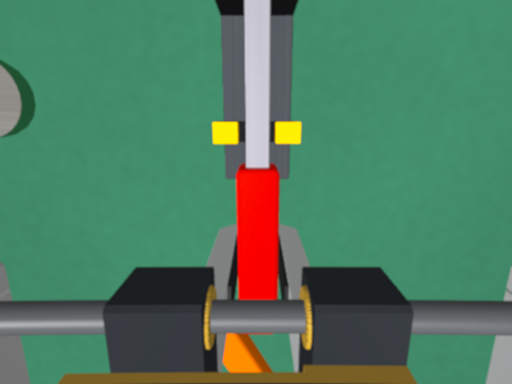

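The shaft (257) is centred between the rear ears (225/288), so I lower it.

```bash
python3 -m pendant '[{"tx":0,"ty":0,"tz":0.12,"rx":0,"ry":0,"rz":0,"grip":1},{"tx":0,"ty":0,"tz":0.14,"rx":0,"ry":0,"rz":0,"grip":1},{"tx":0,"ty":0,"tz":0.12,"rx":0,"ry":0,"rz":0,"grip":1},{"tx":0,"ty":0,"tz":0.06,"rx":0,"ry":0,"rz":0,"grip":1},{"tx":0,"ty":0,"tz":0,"rx":0,"ry":0,"rz":0,"grip":1}]'; python3 plan.py .4045 .3150 .061 6.35 6 1
```

```text
time_s: 20.87
ee_pos: [0.4051, 0.3156, 0.143]
eef_rot: [-3.139, -0.004, 0.11]
force: [-1.2, -0.2, -2.0]
grip_width: 0.0218
t 20.87 grasp [0.4051 0.3156 0.065 ] yaw [-179.87   -0.22    6.28] F [-1.2 -0.2 -2. ] w 0.0218 q6 2.05 d [-0.0006 -0.0006 -0.004 ] n 1
[{"tx":-0.02,"ty":0.01,"tz":0.1,"rx":-0.03,"ry":-0.06,"rz":-0.02,"grip":1}]
```

```bash
python3 -m pendant '[{"tx":0,"ty":0,"tz":0.05,"rx":0,"ry":0,"rz":0,"grip":1},{"tx":0,"ty":0,"tz":0.04,"rx":0,"ry":0,"rz":0,"grip":1}]';  python3 -m pendant '[{"tx":0,"ty":0,"tz":0.03,"rx":0,"ry":0,"rz":0,"grip":1}]'
```

```text
time_s: 21.03
ee_pos: [0.4051, 0.3157, 0.1391]
eef_rot: [-3.139, -0.004, 0.11]
force: [-0.1, -0.2, -1.7]
grip_width: 0.0217
time_s: 21.12
ee_pos: [0.4051, 0.3158, 0.1382]
eef_rot: [-3.139, -0.004, 0.11]
force: [-9.9, -2.3, 14.0]
grip_width: 0.0217
```

```bash
python3 -m pendant '[{"tx":0,"ty":0,"tz":-0.015,"rx":0,"ry":0,"rz":0,"grip":1}]'; python3 -m pendant '[{"tx":0,"ty":0,"tz":0,"rx":0,"ry":0,"rz":0,"grip":0.1},{"tx":0,"ty":0,"tz":0,"rx":0,"ry":0,"rz":0,"grip":0.1},{"tx":0,"ty":0,"tz":0,"rx":0,"ry":0,"rz":0,"grip":0.1},{"tx":0,"ty":0,"tz":0,"rx":0,"ry":0,"rz":0,"grip":0.1},{"tx":0,"ty":0,"tz":0,"rx":0,"ry":0,"rz":0,"grip":0.1},{"tx":0,"ty":0,"tz":0,"rx":0,"ry":0,"rz":0,"grip":0.1}]'
```

```text
time_s: 21.2
ee_pos: [0.4052, 0.3158, 0.139]
eef_rot: [-3.139, -0.004, 0.11]
force: [-0.2, -0.4, -2.3]
grip_width: 0.0218
time_s: 21.7
ee_pos: [0.4059, 0.3163, 0.1399]
eef_rot: [-3.138, -0.007, 0.11]
force: [-0.1, -0.4, 0.3]
grip_width: 0.0426
```

Released. Straight up, then back.

```bash
python3 -m pendant '[{"tx":0,"ty":0,"tz":-0.3,"rx":0,"ry":0,"rz":0,"grip":0.1},{"tx":0,"ty":0,"tz":-0.6,"rx":0,"ry":0,"rz":0,"grip":0.1},{"tx":0,"ty":0,"tz":-0.9,"rx":0,"ry":0,"rz":0,"grip":0.1},{"tx":0,"ty":0,"tz":-0.9,"rx":0,"ry":0,"rz":0,"grip":0.1},{"tx":-0.5,"ty":0.3,"tz":-0.7,"rx":0,"ry":0,"rz":0,"grip":0.1},{"tx":-0.6,"ty":0.3,"tz":-0.3,"rx":0,"ry":0,"rz":0,"grip":0.1},{"tx":0,"ty":0,"tz":0,"rx":0,"ry":0,"rz":0,"grip":0.1},{"tx":0,"ty":0,"tz":0,"rx":0,"ry":0,"rz":0,"grip":0.1}]'
python3 look.py 16
python3 - <<'E'
from station import ctrl
from h import *
c=ctrl.camera("wrist");cv2.imwrite("pics/w16.png",c["pixels"])
for n in("top","side"): cv2.imwrite(f"pics/{n}16.png",cv2.resize(load(f"pics/{n}16.npz")["pixels"],(800,600),interpolation=cv2.INTER_CUBIC))
c=load("pics/side16.npz");cv2.imwrite("pics/side16c.png",cv2.resize(c["pixels"][200:320,160:320],None,fx=4,fy=4,interpolation=cv2.INTER_CUBIC))
E
```

```text
time_s: 22.37
ee_pos: [0.362, 0.2855, 0.2936]
eef_rot: [-3.139, -0.006, 0.11]
force: [0.8, -0.2, -1.1]
grip_width: 0.0425
[[ 2.117376e+02  1.445113e+02 -5.600000e-03  1.476000e-01]
 [ 2.140159e+02  9.666740e+01  1.530000e-01  1.491000e-01]
 [ 2.485091e+02  9.831000e+01  1.532000e-01  3.550000e-02]
 [ 2.462308e+02  1.461539e+02 -5.300000e-03  3.480000e-02]]
```

View pics/top16.png

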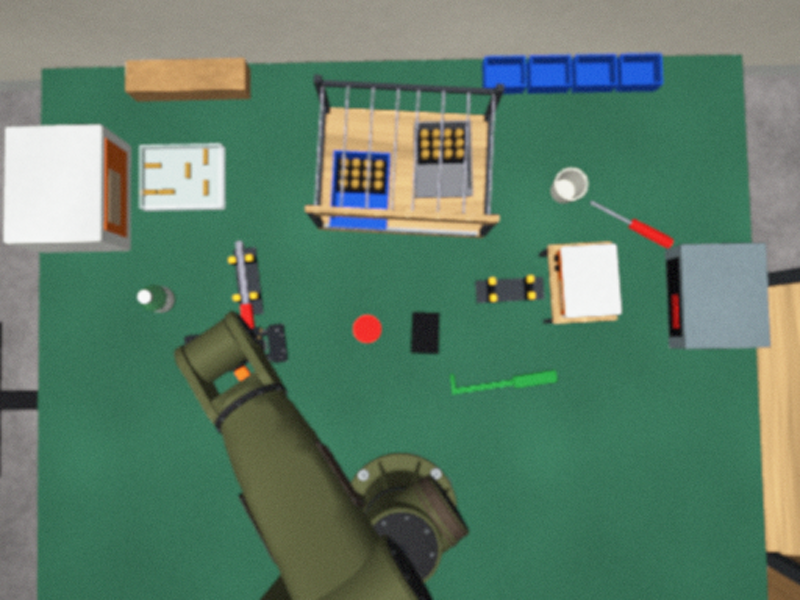

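View pics/side16c.png

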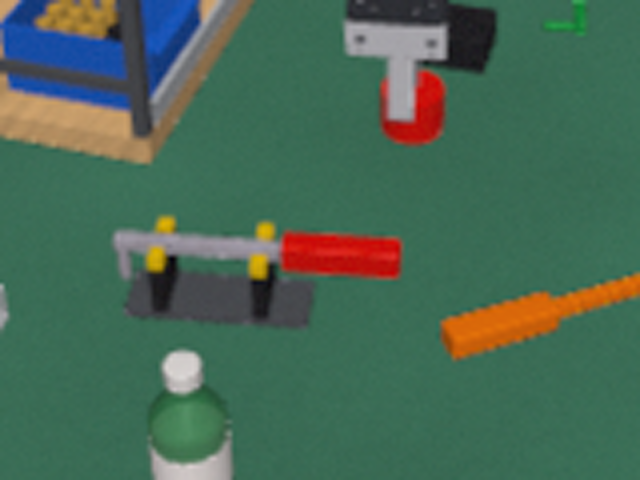

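View pics/c16.png

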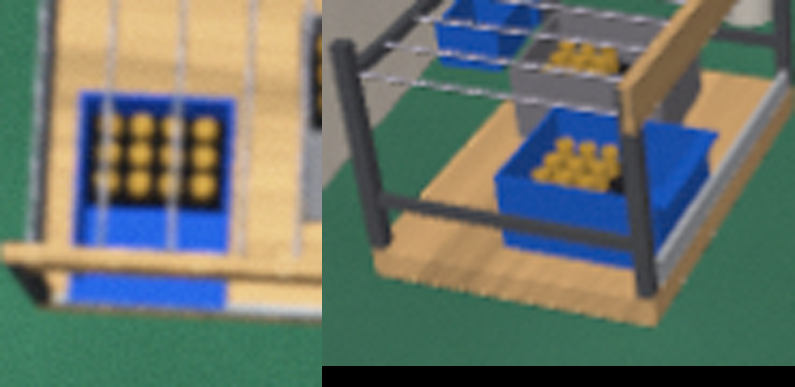

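View pics/w16.png

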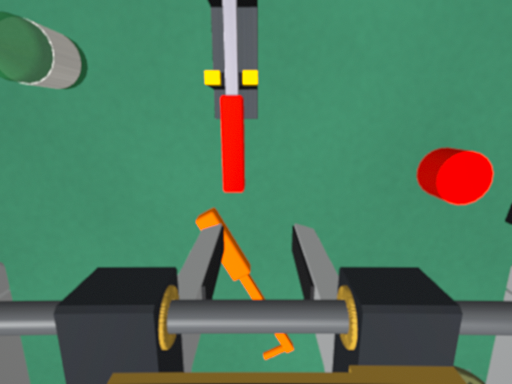

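Everything looks right: the hook lies in the rest with prong down, and the tote is against the strip. One finer squareness check before handing in.

```bash
python3 - <<'E'
from h import *
t=load("pics/top16.npz");im=t["pixels"].astype(float)
f=im[:,:,0]-im[:,:,2]  # blue-red
def edge(cols,y0,y1,z,sgn):
    P=[]
    for x in cols:
        g=cv2.GaussianBlur(f[y0:y1,x-1:x+2].mean(1).reshape(-1,1),(1,3),0).ravel();d=np.diff(g)*sgn;k=int(np.argmax(d))
        w=d[max(0,k-2):k+3].clip(0);P.append((x,y0+.5+(np.arange(max(0,k-2),max(0,k-2)+len(w))*w).sum()/w.sum()))
    P=np.array(P);W=onz(t,P,z)[:,:2]
    for _ in range(3):
        A=np.polyfit(W[:,1],W[:,0],1);r=W[:,0]-np.polyval(A,W[:,1]);k=abs(r)<max(.0008,1.5*r.std());W=W[k]
    print(len(W),"yaw",np.degrees(-np.arctan(A[0])).round(2),"rms",r.std().round(5),"x at y=.07",np.polyval(A,.07).round(4));return
print("tote rear");edge(range(217,247),90,105,.105,1)
print("lip front");edge(range(215,243),138,153,.105,-1)
t=load("pics/top0.npz");im=t["pixels"].astype(float);g=cv2.cvtColor(t["pixels"],cv2.COLOR_BGR2HSV)[:,:,1].astype(float)
f=im[:,:,2]-im[:,:,1]
print("board rear");edge(range(216,308),62,82,.03,1)
print("fascia top front edge (z .24)");edge(range(200,315),128,139,.24,1);
E
```

```text
tote rear
30 yaw -4.16 rms 0.00034 x at y=.07 0.7674
lip front
28 yaw -4.2 rms 0.00018 x at y=.07 0.6037
board rear
83 yaw -4.06 rms 0.00039 x at y=.07 0.8819
fascia top front edge (z .24)
73 yaw 0.59 rms 0.00426 x at y=.07 0.6253
```

```bash
python3 -c "
from station import ctrl
print(ctrl.get_obs()['time_s']);print(ctrl.hand_in())"
```

```text
22.5167
the job is handed in; nothing more can be done
None
```

The job is done and handed in at 22.5 s, with the robot clear of everything.

I gripped the pull hook at its neck, lifted it about 27 mm, drew it about 169 mm out of the store, laid it on the left rest and let go. I took it again by the red handle, set the prong behind the blue tote's front wall and dragged the tote forward at about 4 N. Once it was against the stop, I moved the prong off the wall, raised it clear and laid the hook back on the rest.

**Last checks**
- **Tote:** its front and rear edges measure -4.2° yaw against -4.1° for the shelf board. Its lip corners are at about -5.5 mm shelf x, where -6 mm is flush, and it did not move when I unhooked.
- **Hook:** it lies level in both saddles, prong down and handle towards the robot.
- **Other things:** they look unmoved in the overhead view.

**What did not go perfectly**
- The pull briefly rose to 15.7 N as the tote reached the stop, and a second check pull reached about 11.7 N. Both are above the 5 to 8 N you gave, and the first is above the 12 N at which you said it can tip. The pictures taken just afterwards showed no tipping.
- There was a brief contact of about 14 N when the hook was set down on the rest.
- I also tried to check the fascia's edge for the shelf angle, but that line fit failed (large scatter), so I ignored it. The shelf angle above comes from the board's rear edge.

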